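Rack the spare robot-car tubes and lock them with the keyhole-hung comb chocks

TASK

Put away the aluminium robot-car tubes that lie on the green mat: first lay each one level and centred in a V of the blue cradle rack, one tube to a V. Then slide each of the two yellow comb chocks up along its keyhole slots on the stud rail, lift it free, and stand it upright across the rack, one on each orange stripe with its teeth down on either side of every V, so that no tube can roll. Do not disturb the battery pack, the circuit board or the screwdriver.

Things in the scene. Friction and masses are not known exactly. Their poses are not given: they have to be found in the camera images.
- rack: Fixed rack, base 240 (x) x 260 (y) x 12 mm; origin under its centre, on the mat, z up. Tubes lie along x in four 90-degree Vs at y = -81, -27, 27, 81 mm, cut in two blue rails at x = -38 and +38 mm (14 mm thick, so 62 mm free between them). Above the origin: V bottoms 24 mm, crests 42 mm, axis of a laid tube 41 mm. Stripes: see the points.
- stripe_near (a point): Centre of the orange stripe at the rack's -x end, on the base's top face: at (-78, 0, 12) mm in the rack's frame, axes as the rack's. The stripe is 44 mm wide in x and runs along y. One comb stands centred here, its width along the rack's y.
- stripe_far (a point): The same at the rack's +x end: (+78, 0, 12) mm in the rack's frame.
- tube0: Round aluminium tube, 24 mm diameter, 190 mm long with its two red hexagonal end caps (each 12 mm long, 25 mm across flats), 160 g nominal. Origin on its axis at mid-length; x along the axis (either way round; y and z turn as it rolls). May be absent (None).
- tube1: Round aluminium tube, 24 mm diameter, 190 mm long with its two red hexagonal end caps (each 12 mm long, 25 mm across flats), 160 g nominal. Origin on its axis at mid-length; x along the axis (either way round; y and z turn as it rolls). May be absent (None).
- tube2: Round aluminium tube, 24 mm diameter, 190 mm long with its two red hexagonal end caps (each 12 mm long, 25 mm across flats), 160 g nominal. Origin on its axis at mid-length; x along the axis (either way round; y and z turn as it rolls). May be absent (None).
- tube3: Round aluminium tube, 24 mm diameter, 190 mm long with its two red hexagonal end caps (each 12 mm long, 25 mm across flats), 160 g nominal. Origin on its axis at mid-length; x along the axis (either way round; y and z turn as it rolls). May be absent (None).
- board: Fixed grey stud rail, 500 (y) x 16 (x) mm, 111 to 147 mm up, on three posts (y = -240, 0, 240 mm), foot behind. Origin: bottom of the front face, mid-width; x points back from the combs, z up. Four studs stick out along -x, 135 mm up, at y = -177, -69, 69, 177 mm: neck 7 mm diameter; head 17 mm diameter, 37 to 42 mm out from the face. Each pair carries a comb.
- comb_a: Yellow comb chock, 238 wide (y), 152 mm tall, 200 g, same front and back. Origin: level of its feet, mid-width, mid-thickness; z up. Five teeth point down at y = -108, -54, 0, 54, 108 mm: 40 deep (x), 20 wide (12 over the lowest 14), 50 mm long; it stands on their ends. Over them, z 50 to 110, is an 8 mm plate with two keyholes (see point keys_a). Hangs on two studs at the start.
- comb_b: The second comb chock, the same as comb_a in every way.
- keys_a (a point): On comb_a, midway between its two keyholes' wide holes, at (0, 0, 67) mm. Keyholes at y = -54 and +54: hole 23 mm wide, z 56 to 78; from it an 11 mm slot goes up to z = 100. Hanging, the stud necks are at the slots' upper ends. Raised 29.5 mm, the stud heads are centred in the holes and the comb comes off level along body board's -x; 40 mm clears it.
- keys_b (a point): The same point on comb_b.
- grip_a (a point): Middle of comb_a's black grip block on top of the plate, at (0, 0, 131) mm in the comb's frame. Block 26 (y) x 20 (x) mm, from z = 110 to 152 mm.
- grip_b (a point): The same point on comb_b.
- battery: Bystander: blue battery pack, 75 x 42 x 36 mm, origin under its centre. Leave alone.
- circuit: Bystander: blue circuit board, 75 x 55 mm, 16 mm high, origin under its centre. Leave alone.
- driver: Bystander: screwdriver 180 mm long, lying along its x. Leave alone.

How it is judged:
By the outcome, as a careful person would: the job done as asked, in the order asked, and still so for the second after the job is handed in, with the robot touching nothing.
Of tube0, tube1, tube2, tube3 only 2 to 4 are there at a start; the rules pass over those that are not, and their reading is None.
At some moment in a run one of tube0, tube1, tube2, tube3 may be knocked a few centimetres aside while the robot is not near it.
It also fails if it takes over 210 s, if anything falls off the work surface, if the arm or the gripper's body presses on something with over 40 N, if the wrist force passes 120 N, or if a joint passes its speed limit or range.

ROBOT

A 6-joint arm with a two-finger parallel gripper is mounted at the origin on the work surface. World frame = base frame: x ahead of the robot, y to its left, z up, the work surface at z = 0. Lengths are in m, angles in rad, forces in N, time in s.
With the tool pointing down it reaches from about 0.25 to 0.725 m from the base axis. Payload 4 kg.
Tool frame: the origin (TCP) lies midway between the tips of the shut fingers; the grasp point (between the pads) lies 19 mm behind it (bot.grip_point_offset is the distance from the TCP to the grasp point, in m); z points along the fingers, y is the line along which they close (so a half turn about z gives the same grasp; the last joint's range is limited). The gripper opens to 85 mm and grips with 20 to 120 N. Pads are 22 mm wide; open, the fingers measure 114 mm over their backs; the gripper's body (76 mm by 85 mm) begins 54 mm behind the grasp point. The pads swing forward as they close: fully open they stand 13 mm farther back than shut.
Start: joints at [1.346, 0.241, 0.005, 1.335, 0, 1.571], TCP at [0.111, 0.487, 0.231] pointing down, gripper open.
Joint ranges: [-2.72, 2.72], [-1.05, 1.87], [-1.09, 1.28], [-1.99, 2.15], [-1.42, 1.44], [-3.14, 3.14]. Speed limits (rad/s): [2.79, 2.79, 3.14, 3.14, 3.14, 3.14].

INTERFACE

Orientations are given as a unit quaternion [x, y, z, w].
In Python, from workcell import bot gives the robot as it stands.
- The arm moves only by the tool step_arm, never from a script. Its argument "targets" is text: rows parted by semicolons, each of 7 numbers parted by spaces: the opening, from -1 (shut) to 1 (fully open), so that 0 is half open, then the shift along the world's x, y, z normalised to -1 to 1, where 1 is 0.5 m, then the turn, a rotation vector about the world's x, y, z normalised to -1 to 1, where 1 is pi/4 rad. In form: gripper x y z wx wy wz; .... A call has 1 to 10 rows; each row is the pose to reach, as a shift and turn from the pose commanded when the call began; what a row does not reach only later rows make up. A row lasts 1/12 s, in which the tool goes at most 41.7 mm and 7.16 degrees, less where a joint would pass 70% of its speed; a pose out of reach is approached as far as the arm can. A call with a number of a shift or a turn outside -1 to 1 is refused whole. A call with a gripper value outside its range is refused whole. The fingers move at their own pace and stop on an object; the grip force is fixed at half the most. Time passes only in rows, so rows that repeat a pose let the fingers close. It gives the time, the measured TCP pose, the force, the opening and the grip force at its end, in the units of the state.
- bot.get_obs(): the state, without advancing time (a new reading comes with each control period).
- bot.camera(name): name is "scene" or "top" or "wrist"; returns the picture (420x560x3 uint8, red, green, blue); there is no depth.
- bot.camera_info(name): a dict with "vertical_fov" (degrees; the focal length in pixels is half the picture's height over the tangent of half this angle, whatever the lens; pixels are square), "cx", "cy" (the principal point, pixels), "pose" (4x4, takes a point from camera to world coordinates). Camera axes: x right, y up, looking along -z (the intrinsics and any distortion apply to the point x, -y, -z); pixel columns grow to the right and rows downward; lengths in m; the calibration is good to about 2 mm. The wrist camera is an equidistant fisheye: a pixel r from the principal point sees the ray r / f radians off the axis. A picture is of the moment at which its call begins: read the wrist's pose just before it. camera_info takes no time and is no camera call; for the wrist camera it gives the pose at the moment of the call.
- bot.job_done(): hands the job in; it is judged then, once.
The state is a dict: "clock": time; "joint_pos": joint angles; "joint_vel": joint speeds; "tau": joint torques, N m; "eef_pos": TCP position; "tool_rot": TCP orientation; "ft_force": force on the tool from outside, world axes, zero at the start; "ft_torque": the same for the moment, N m; "grip_width": finger opening in m; "grasp_force": force on a finger pad.
Only numpy, scipy, OpenCV 4.12 (cv2) and the standard library are available. Lean on these libraries where they do the work, as an engineer would, in place of code of your own. Each camera call takes 0.05 s, during which the arm holds its last target. There are 200 camera calls.

## Working session

There is one attempt and no reset: what is moved stays moved. The work goes in short steps, Python scripts to look and compute and a tool call to move; the robot and the scene stay as the last step left them, time stands still between calls to the robot, and variables do not carry over. Pictures are saved under pics/ and viewed, at most 14 in all, crops included, and the job is handed in when it is done.

Besides the shell and the picture viewer there is one more tool, called after "Call:" as a command line: name --argument value ..., lists and objects as JSON in quotes. step_arm: Moves the arm, as the interface text tells. Scaled input: -1 to 1 covers 0.5 m each way for a shift and pi/4 rad each way for a turn. Its arguments: {"type":"object","properties":{"targets":{"type":"string"}},"required":["targets"]}

```bash
mkdir -p pics; ls
python3 - <<'E'
from workcell import bot
import cv2
for n in("scene","top","wrist"):
    i=bot.camera_info(n);print(n,i)
    cv2.imwrite(f"pics/{n}0.png",bot.camera(n)[:,:,::-1])
o=bot.get_obs();print(o)
E
```

```text
pics
scene {'vertical_fov': 46.92712616060702, 'cx': 281.7778590597413, 'cy': 209.96656658522087, 'pose': array([[-0.67614318, -0.45184826,  0.58194806,  1.47712307],
       [ 0.73646283, -0.43730885,  0.51612351,  0.78217284],
       [ 0.02128152,  0.77755651,  0.62845284,  1.08405578],
       [ 0.        ,  0.        ,  0.        ,  1.        ]])}
top {'vertical_fov': 57.6805572778082, 'cx': 286.93796969041404, 'cy': 212.2222880414758, 'pose': array([[-0.00889544,  0.99477532, -0.10170023,  0.46150816],
       [-0.99993502, -0.00812391,  0.00799798, -0.02739518],
       [ 0.00712999,  0.10176476,  0.99478294,  1.2498782 ],
       [ 0.        ,  0.        ,  0.        ,  1.        ]])}
wrist {'vertical_fov': 65.70646984690485, 'cx': 280.2764203406159, 'cy': 214.3069247461377, 'pose': array([[ 0.22223756, -0.92874375, -0.29672465,  0.0356507 ],
       [ 0.97499085,  0.21112801,  0.06941038,  0.50403318],
       [-0.00181757, -0.30472942,  0.95243723,  0.37356341],
       [ 0.        ,  0.        ,  0.        ,  1.        ]])}
{'clock': 0.15, 'joint_pos': array([1.34599418e+00, 2.41249199e-01, 4.05317350e-03, 1.33517989e+00,
       2.54782766e-05, 1.57080248e+00]), 'joint_vel': array([-2.41679849e-04, -2.25939286e-03,  4.17128348e-03,  1.15893035e-06,
       -1.06379309e-03,  3.49556844e-04]), 'tau': array([-9.45634747e-04, -3.72634006e+01,  2.52639574e+01,  1.23502358e-02,
       -5.02277123e-05,  1.62747085e-06]), 'eef_pos': array([0.1113463 , 0.48697079, 0.23062026]), 'tool_rot': array([ 1.12167577e-01,  9.93688991e-01, -7.83381484e-04, -1.01243213e-04]), 'ft_force': array([-0.62678598, -0.25650454, -0.2089932 ]), 'ft_torque': array([ 0.02962542, -0.04085328, -0.0151225 ]), 'grasp_force': 0.0, 'grip_width': 0.08513612034221235}
```

View pics/scene0.png

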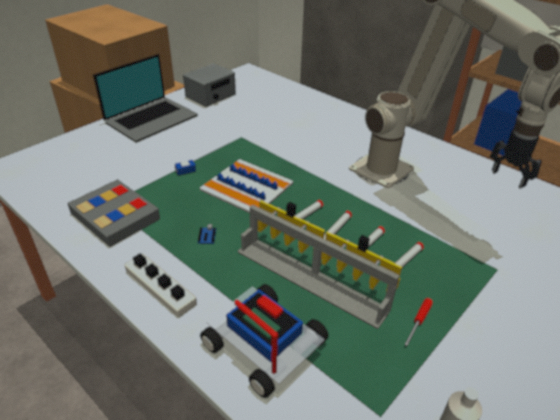

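View pics/top0.png

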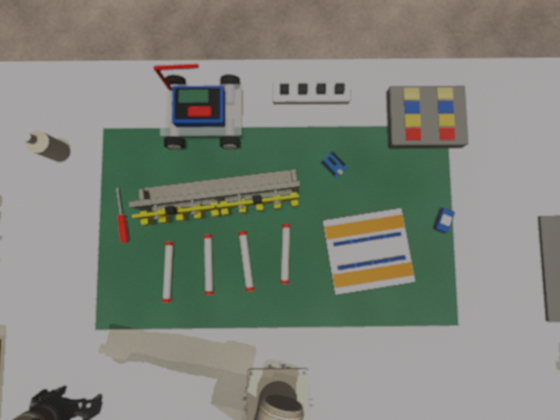

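The top view shows four tubes at about columns 168–286, rows 228–300. The rack is centred near (369,251), the rail with both combs near (215,195), and the bystanders are at (334,164), (445,220) and (122,215). In the scene view the combs' black grips are near (291,209) and (363,243).

```bash
cat > h.py <<'E'
import numpy as np, cv2
from workcell import bot
def foc(i): return 210/np.tan(np.radians(i["vertical_fov"]/2))
def ray(n,i,px):
    px=np.atleast_2d(px).astype(float); f=foc(i)
    d=(px-[i["cx"],i["cy"]])/f
    if n=="wrist":
        r=np.linalg.norm(d,axis=1,keepdims=True)+1e-12
        v=np.hstack([np.sin(r)*d/r,np.cos(r)])
    else: v=np.hstack([d,np.ones((len(d),1))])
    v=v*[1,-1,-1]; v/=np.linalg.norm(v,axis=1,keepdims=True)
    return i["pose"][:3,3], v@i["pose"][:3,:3].T
def onz(n,i,px,z):
    o,v=ray(n,i,px); return o+v*((z-o[2])/v[:,2:])
def proj(n,i,P):
    P=np.atleast_2d(P); c=(P-i["pose"][:3,3])@i["pose"][:3,:3]*[1,-1,-1]; f=foc(i)
    if n=="wrist":
        r=np.linalg.norm(c[:,:2],axis=1,keepdims=True); t=np.arctan2(r,c[:,2:]); d=c[:,:2]/(r+1e-12)*t
    else: d=c[:,:2]/c[:,2:]
    return d*f+[i["cx"],i["cy"]]
def tri(rays):
    A=np.zeros((3,3));b=np.zeros(3)
    for o,v in rays:
        M=np.eye(3)-np.outer(v,v);A+=M;b+=M@o
    x=np.linalg.solve(A,b); return x,[np.linalg.norm((np.eye(3)-np.outer(v,v))@(x-o)) for o,v in rays]
R={"red":lambda h,s,v:((h<8)|(h>172))&(s>140)&(v>70),"orange":lambda h,s,v:(h>=9)&(h<19)&(s>150)&(v>120),
 "yellow":lambda h,s,v:(h>=23)&(h<34)&(s>140)&(v>80),"blue":lambda h,s,v:(h>100)&(h<125)&(s>120)&(v>30),
 "black":lambda h,s,v:(v<45)}
def blobs(img,col,amin=15):
    hsv=cv2.cvtColor(img,cv2.COLOR_RGB2HSV); h,s,v=[hsv[:,:,k].astype(int) for k in range(3)]
    m=R[col](h,s,v).astype(np.uint8)
    n,l,st,c=cv2.connectedComponentsWithStats(m)
    out=[]
    for k in range(1,n):
        if st[k,4]>=amin:
            out.append((c[k],st[k,4],cv2.minAreaRect(np.argwhere(l==k)[:,::-1].astype(np.float32))))
    return out
def snap(n,name=None):
    i=bot.camera_info(n); im=bot.camera(n)
    if name: cv2.imwrite(f"pics/{name}.png",im[:,:,::-1])
    return i,im
E
python3 - <<'E'
from h import *
np.set_printoptions(precision=4,suppress=True)
for n in("top","scene"):
    i=bot.camera_info(n); im=cv2.imread(f"pics/{n}0.png")[:,:,::-1].copy()
    for c in("red","orange","black"):
        for b in blobs(im,c,8):
            p=b[0]
            if n=="top" and not(95<p[0]<460 and 120<p[1]<330): continue
            if n=="scene" and not(180<p[0]<470 and 140<p[1]<330): continue
            print(n,c,p.round(1),b[1],"rect",np.round(b[2][0],1),np.round(b[2][1],1),round(b[2][2],1),onz(n,i,p,{"red":.012,"orange":.012,"black":.15}[c])[0])
E
```

```text
top red [413.  133.7] 171 rect [413.  133.5] [11. 14.] 90.0 [ 0.8485 -0.461   0.012 ]
top red [446.8 133.5] 172 rect [447.  133.5] [11. 14.] 90.0 [ 0.8484 -0.5741  0.012 ]
top red [122.5 228.3] 220 rect [122.5 228. ] [26.9  8.4] 82.9 [0.5399 0.4958 0.012 ]
top red [285.5 225.2] 20 rect [285.5 225. ] [2. 7.] 90.0 [ 0.5457 -0.0323  0.012 ]
top red [242.2 232.6] 19 rect [242.4 232.4] [2.5 7.2] 80.5 [0.5229 0.1083 0.012 ]
top red [207.3 235.9] 21 rect [207.5 236. ] [2. 7.] 90.0 [0.5132 0.2212 0.012 ]
top red [169.  243.1] 25 rect [169. 243.] [2. 8.] 90.0 [0.491  0.3444 0.012 ]
top red [284.5 281.9] 22 rect [284.5 282. ] [2. 7.] 90.0 [ 0.3638 -0.0275  0.012 ]
top red [249.5 288.9] 22 rect [249.5 288.9] [2.7 7.4] 81.9 [0.3429 0.0845 0.012 ]
top red [208.9 292.7] 24 rect [209.1 292.8] [2.7 8.2] 81.9 [0.3322 0.2138 0.012 ]
top red [166.6 300.1] 22 rect [166.5 300. ] [2. 7.] 90.0 [0.3102 0.348  0.012 ]
top orange [401.5 222.4] 10 rect [401.4 222.1] [1.9 8.1] 7.1 [ 0.5516 -0.4107  0.012 ]
top orange [407.2 267.8] 41 rect [404.  269.5] [11.6 14.3] 78.7 [ 0.4049 -0.4234  0.012 ]
top black [174.8
[... 928 characters left out ...]
ge [262.4 174.8] 193 rect [260.4 174.5] [56.5  5.4] 23.2 [ 0.3769 -0.2985  0.012 ]
scene orange [232.2 193.2] 344 rect [232.7 193.5] [58.3  6.3] 24.0 [ 0.539  -0.2954  0.012 ]
scene black [290.7 209. ] 93 rect [291. 209.] [12.  8.] 90.0 [0.5895 0.0314 0.15  ]
scene black [363.  243.1] 109 rect [363. 243.] [14.  8.] 90.0 [0.5618 0.2828 0.15  ]
scene black [268.8 291.3] 108 rect [269.6 291.3] [20.6  6.2] 36.9 [0.8772 0.2136 0.15  ]
scene black [274.6 316.6] 363 rect [270.5 312.5] [48.4 22. ] 44.1 [0.9258 0.2795 0.15  ]
scene black [249.5 324.6] 160 rect [252.2 327.3] [46.   6.4] 44.0 [0.9841 0.2525 0.15  ]
scene black [317.9 327.9] 174 rect [318.8 327.9] [23.6  8.8] 36.9 [0.8795 0.3766 0.15  ]
```

Call:
step_arm --targets "1 0.3 -0.28 0.02 0 0 0.287;1 0.3 -0.28 0.02 0 0 0.287;1 0.3 -0.28 0.02 0 0 0.287;1 0.3 -0.28 0.02 0 0 0.287;1 0.3 -0.28 0.02 0 0 0.287;1 0.3 -0.28 0.02 0 0 0.287;1 0.3 -0.28 0.02 0 0 0.287"

```text
clock: 0.73
eef_pos: [0.263, 0.3458, 0.2414]
tool_rot: [0.002, 1.0, 0.0, -0.0]
ft_force: [-0.7, -0.2, -0.6]
grip_width: 0.0857
grasp_force: 0.0
```

Call:
step_arm --targets "1 0.3 -0.28 0.02 0 0 0;1 0.3 -0.28 0.02 0 0 0;1 0.3 -0.28 0.02 0 0 0;1 0.3 -0.28 0.02 0 0 0;1 0.3 -0.28 0.02 0 0 0;1 0.3 -0.28 0.02 0 0 0;1 0.3 -0.28 0.02 0 0 0;1 0.3 -0.28 0.02 0 0 0"

```text
clock: 1.4
eef_pos: [0.4107, 0.2084, 0.2508]
tool_rot: [-0.001, 1.0, 0.0, -0.001]
ft_force: [-0.1, 0.5, -0.1]
grip_width: 0.0854
grasp_force: 0.0
```

Run:
```python
from h import *
import pickle
i,im=snap("wrist","w1"); pickle.dump((i,im),open("w1.pkl","wb"))
o=bot.get_obs(); print(o["eef_pos"],o["tool_rot"],o["joint_pos"],o["clock"])
```

```text
[0.4103484  0.20874502 0.25090405] [-1.47901133e-03  9.99998686e-01  3.17048800e-05 -6.62253137e-04] [ 4.70153195e-01  1.54904012e-01 -5.12550028e-02  1.36579035e+00
  6.54856617e-04  4.67194794e-01] 1.45
```

View pics/w1.png

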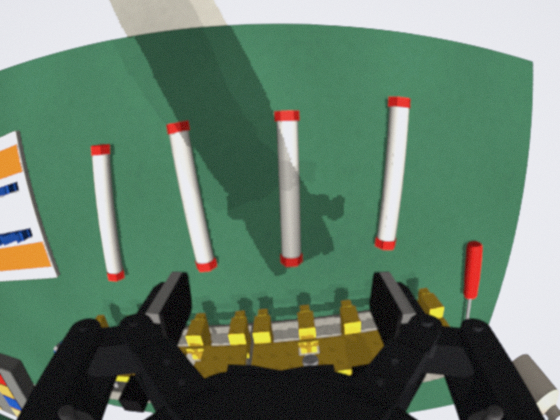

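Call:
step_arm --targets "1 0 -0.39 0 0 0 0;1 0 -0.39 0 0 0 0;1 0 -0.39 0 0 0 0;1 0 -0.39 0 0 0 0;1 0 -0.39 0 0 0 0;1 0 -0.39 0 0 0 0;1 0 -0.39 0 0 0 0"

```text
clock: 2.03
eef_pos: [0.4109, 0.0129, 0.2514]
tool_rot: [-0.0, 1.0, 0.0, 0.0]
ft_force: [0.7, 0.6, 0.3]
grip_width: 0.085
grasp_force: 0.0
```

Call:
step_arm --targets "1 0 -0.39 0 0 0 0;1 0 -0.39 0 0 0 0;1 0 -0.39 0 0 0 0;1 0 -0.39 0 0 0 0;1 0 -0.39 0 0 0 0;1 0 -0.39 0 0 0 0;1 0 -0.39 0 0 0 0"

```text
clock: 2.62
eef_pos: [0.412, -0.1816, 0.2509]
tool_rot: [-0.001, 1.0, 0.001, -0.0]
ft_force: [-0.0, 0.8, 0.1]
grip_width: 0.0855
grasp_force: 0.0
```

Run:
```python
from h import *
import pickle
i,im=snap("wrist","w2"); pickle.dump((i,im),open("w2.pkl","wb"))
o=bot.get_obs(); print(o["eef_pos"],o["tool_rot"],o["joint_pos"],o["clock"])
```

```text
[ 0.41187066 -0.18088153  0.2509966 ] [-1.37252240e-03  9.99998844e-01  5.73111676e-04 -3.15105364e-04] [-4.14347635e-01  1.33741734e-01 -7.60801851e-02  1.36201384e+00
  7.94084640e-04 -4.17093094e-01] 2.6667
```

View pics/w2.png

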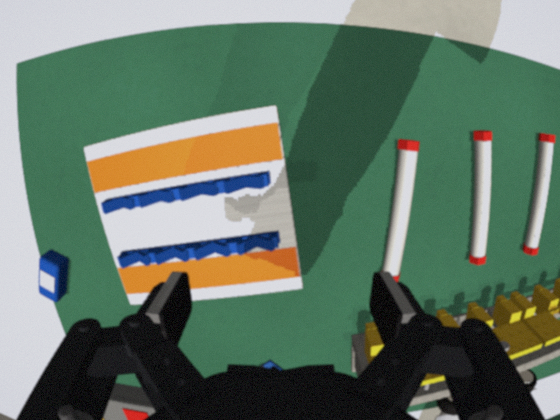

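The first wrist view shows all four tubes and the screwdriver near (475,270). The second shows the rack with its stripes near (187,157) and (208,268), the battery at (53,275), and the combs at lower right.

```bash
cat > m.py <<'E'
from h import *
from scipy.optimize import least_squares
R["orange"]=lambda h,s,v:(h>=7)&(h<21)&(s>130)&(v>60)
def quads(im,amin=1500,sc=1):
    hsv=cv2.cvtColor(im,cv2.COLOR_RGB2HSV); h,s,v=[hsv[:,:,k].astype(int) for k in range(3)]
    m=cv2.morphologyEx(R["orange"](h,s,v).astype(np.uint8),cv2.MORPH_OPEN,np.ones((3,3)))
    out=[]
    for c in cv2.findContours(m,cv2.RETR_EXTERNAL,cv2.CHAIN_APPROX_NONE)[0]:
        if cv2.contourArea(c)<amin: continue
        c=cv2.convexHull(c)
        for e in np.linspace(2,40,80):
            q=cv2.approxPolyDP(c,e,True)
            if len(q)<=4: break
        if len(q)==4: out.append(q[:,0].astype(float))
    return out
E
python3 - <<'E'
from m import *
import pickle
np.set_printoptions(precision=4,suppress=True)
V={k:pickle.load(open(k+".pkl","rb")) for k in("w1","w2")}
V["top"]=(bot.camera_info("top"),cv2.imread("pics/top0.png")[:,:,::-1].copy())
V["scene"]=(bot.camera_info("scene"),cv2.imread("pics/scene0.png")[:,:,::-1].copy())
caps0=np.array([[.5457,-.0323],[.3638,-.0275],[.5229,.1083],[.3429,.0845],[.5132,.2212],[.3322,.2138],[.491,.3444],[.3102,.348]])
obs=[[] for _ in caps0]
for k,(i,im) in V.items():
    n="wrist" if k[0]=="w" else k
    for b in blobs(im,"red",8):
        p=onz(n,i,b[0],.014)[0]; d=np.linalg.norm(caps0-p[:2],axis=1); j=d.argmin()
        if d[j]<.02: obs[j].append((k,b[1],p[:2],ray(n,i,b[0])))
for j,o in enumerate(obs):
    print(j,[(a,s,p) for a,s,p,_ in o])
    w=[(r[0],r[1][0]) for a,s,p,r in o]
    if len(w)>1: print("   tri",*tri(w))
i,im=V["w2"]
qs=quads(im); print(qs)
pts=np.vstack(qs)
M=np.array([[sx*a,sy*130,12] for sx in(-1,1) for a in(56,100) for sy in(-1,1)])/1e3
def P(t): 
    c,s=np.cos(t[2]),np.sin(t[2]); return M@np.array([[c,-s,0],[s,c,0],[0,0,1]]).T+[t[0],t[1],t[3]]
def f(t):
    q=proj("wrist",i,P(t)); d=np.linalg.norm(q[:,None]-pts[None],axis=2); return (q-pts[d.argmin(1)]).ravel()
for fx in(0,1):
    r=least_squares((lambda t:f(np.r_[t,0])) if not fx else f,[.46,-.3,.15]+([0] if fx else []),loss="soft_l1")
    print("rack",r.x,np.degrees(r.x[2]),r.fun.reshape(-1,2).round(1).tolist())
E
```

```text
0 [('w1', np.int32(114), array([ 0.5495, -0.0319])), ('w2', np.int32(26), array([ 0.5492, -0.0204])), ('top', np.int32(20), array([ 0.5455, -0.0323]))]
   tri [ 0.5442 -0.0278  0.0237] [np.float64(0.0017103925997413087), np.float64(0.003194829422862676), np.float64(0.004509709076567984)]
1 [('w1', np.int32(178), array([ 0.366 , -0.0258])), ('w2', np.int32(202), array([ 0.3657, -0.0252])), ('top', np.int32(22), array([ 0.3639, -0.0275])), ('scene', np.int32(12), array([ 0.3559, -0.0262]))]
   tri [ 0.3641 -0.0251  0.0178] [np.float64(0.0021508217499074125), np.float64(0.0020232153293637868), np.float64(0.002473726512514882), np.float64(0.004192373098940732)]
2 [('w1', np.int32(162), array([0.5261, 0.1109])), ('w2', np.int32(112), array([0.5271, 0.1121])), ('top', np.int32(19), array([0.5228, 0.1081]))]
   tri [0.5243 0.1096 0.0167] [np.float64(0.002017535564366794), np.float64(0.0012203110403934138), np.float64(0.0024982197227224876)]
3 [('w1', np.int32(202), array([0.3446, 0.0852])), ('w2', np.int32(167), array([0.3451, 0.0865])), ('top', np.int32(22), array([0.3431, 0.0843])), ('sce
[... 1129 characters left out ...]
), array([0.3105, 0.3474])), ('scene', np.int32(12), array([0.301, 0.349]))]
   tri [0.3105 0.3484 0.0193] [np.float64(0.0019371241823072025), np.float64(0.0026322240663385786), np.float64(0.004140962052619236)]
[array([[298., 269.],
       [126., 292.],
       [119., 272.],
       [295., 248.]]), array([[277., 125.],
       [280., 158.],
       [ 94., 190.],
       [ 88., 162.]])]
rack [ 0.4628 -0.2992  0.1489] 8.533951002992364 [[-0.8, 3.2], [2.7, 1.2], [-2.4, -0.1], [0.2, -2.6], [-3.2, -4.6], [0.3, -2.0], [-0.7, 1.5], [1.6, 6.8]]
rack [ 0.4641 -0.3003  0.1477 -0.0066] 8.464093842466282 [[1.1, 2.9], [1.8, 1.7], [-0.4, 0.0], [-0.6, -1.5], [-1.8, -5.9], [-0.8, -3.0], [0.5, -0.1], [0.4, 5.5]]
```

Call:
step_arm --targets "1 0.08 -0.24 0 0 0 0;1 0.08 -0.24 0 0 0 0;1 0.08 -0.24 0 0 0 0;1 0.08 -0.24 0 0 0 0;1 0.08 -0.24 0 0 0 0;1 0.08 -0.24 0 0 0 0"

```text
clock: 3.17
eef_pos: [0.452, -0.3003, 0.2509]
tool_rot: [-0.002, 1.0, 0.001, -0.001]
ft_force: [0.2, 0.7, -1.0]
grip_width: 0.0854
grasp_force: 0.0
```

Run:
```python
from h import *
import pickle
i,im=snap("wrist","w3"); pickle.dump((i,im),open("w3.pkl","wb"))
```

Call:
step_arm --targets "1 0.14 0.35 0.08 0 0 0;1 0.14 0.35 0.08 0 0 0;1 0.14 0.35 0.08 0 0 0;1 0.14 0.35 0.08 0 0 0;1 0.14 0.35 0.08 0 0 0;1 0.14 0.35 0.08 0 0 0"

```text
clock: 3.72
eef_pos: [0.5228, -0.121, 0.2936]
tool_rot: [-0.005, 1.0, 0.001, 0.002]
ft_force: [-0.4, 0.1, 0.6]
grip_width: 0.0852
grasp_force: 0.0
```

Call:
step_arm --targets "1 0.14 0.35 0 0 0 0;1 0.14 0.35 0 0 0 0;1 0.14 0.35 0 0 0 0;1 0.14 0.35 0 0 0 0;1 0.14 0.35 0 0 0 0;1 0.14 0.35 0 0 0 0;1 0.14 0.35 0 0 0 0;1 0.14 0.35 0 0 0 0"

```text
clock: 4.38
eef_pos: [0.5905, 0.0477, 0.2917]
tool_rot: [-0.001, 1.0, -0.0, -0.0]
ft_force: [0.6, -0.3, -0.3]
grip_width: 0.0854
grasp_force: 0.0
```

Run:
```python
from h import *
import pickle
i,im=snap("wrist","w4"); pickle.dump((i,im),open("w4.pkl","wb"));print(bot.get_obs()["eef_pos"])
```

```text
[0.59054309 0.04698804 0.29177609]
```

Call:
step_arm --targets "1 0 0.4 0 0 0 0;1 0 0.4 0 0 0 0;1 0 0.4 0 0 0 0;1 0 0.4 0 0 0 0;1 0 0.4 0 0 0 0;1 0 0.4 0 0 0 0;1 0 0.4 0 0 0 0;1 0 0.4 0 0 0 0"

```text
clock: 5.1
eef_pos: [0.5914, 0.2459, 0.2915]
tool_rot: [0.0, 1.0, -0.0, -0.0]
ft_force: [-0.4, -0.5, -0.3]
grip_width: 0.0853
grasp_force: 0.0
```

Run:
```python
from h import *
import pickle
i,im=snap("wrist","w5"); pickle.dump((i,im),open("w5.pkl","wb"));print(bot.get_obs()["eef_pos"])
a=pickle.load(open("w3.pkl","rb"))[1];b=pickle.load(open("w4.pkl","rb"))[1]
def r(x): return x[60:310,:]
c=np.vstack([r(a),b[90:420]])
cv2.imwrite("pics/c1.png",c[:,:,::-1])
```

```text
[0.59157875 0.24544589 0.2917124 ]
```

View pics/c1.png

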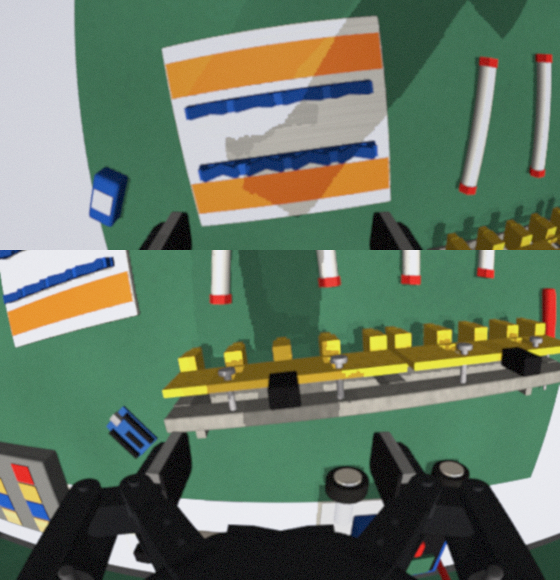

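View pics/w5.png

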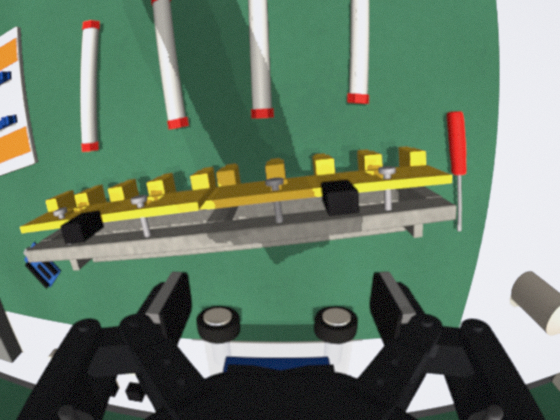

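The upper crop shows the rack's stripes near (275,65) and (290,185), plus the battery and tubes. The wrist views show the combs in front of the rail, with black grips at (284,230) and (521,201) in w4 and at (83,227) and (340,197) in w5. The stud heads are at the plate tops.

```bash
cat > fit.py <<'E'
from m import *
import pickle
np.set_printoptions(precision=4,suppress=True)
L=lambda k:pickle.load(open(k+".pkl","rb"))
def ocont(im):
    hsv=cv2.cvtColor(im,cv2.COLOR_RGB2HSV); h,s,v=[hsv[:,:,k].astype(int) for k in range(3)]
    m=cv2.morphologyEx(R["orange"](h,s,v).astype(np.uint8),cv2.MORPH_OPEN,np.ones((3,3)))
    m=cv2.morphologyEx(m,cv2.MORPH_CLOSE,np.ones((5,5)))
    return np.vstack([c[:,0] for c in cv2.findContours(m,cv2.RETR_EXTERNAL,cv2.CHAIN_APPROX_NONE)[0] if cv2.contourArea(c)>1200]).astype(float)
def rack(views,free_z):
    C=[(i,ocont(im)) for i,im in views]
    def f(t):
        out=[]
        for i,p in C:
            q=onz("wrist",i,p,.012+(t[3] if free_z else 0))[:,:2]-t[:2]; c,s=np.cos(t[2]),np.sin(t[2])
            q=q@np.array([[c,-s],[s,c]])
            dx=abs(abs(q[:,0])-78)if 0 else abs(abs(q[:,0])-.078)-.022; dy=abs(q[:,1])-.13
            out.append(np.where((dx<0)&(dy<0),np.maximum(dx,dy),np.hypot(np.maximum(dx,0),np.maximum(dy,0))))
        return np.concatenate(out)*1000
    r=least_squares(f,[.463,-.30,.149]+([0]if free_z else []),loss="soft_l1"); return r.x,np.sqrt((r.fun**2).mean()),np.median(abs(r.fun))
B=np.array([[a,b,c] for a in(-10,10) for b in(-13,13) for c in(-21,21)])/1e3
def grip(obs,yaw,x0):
    c,s=np.cos(yaw),np.sin(yaw); Rz=np.array([[c,-s,0],[s,c,0],[0,0,1]])
    def f(t):
        o=[]
        for n,i,p in obs:
            h=cv2.convexHull(proj(n,i,B@Rz.T+t).astype(np.float32)); m=cv2.moments(h)
            o.append(np.array([m["m10"],m["m01"]])/m["m00"]-p)
        return np.concatenate(o)
    r=least_squares(f,x0); return r.x,r.fun
E
python3 - <<'E'
from fit import *
for vs in(["w3"],["w2"],["w2","w3"]):
    for z in(0,1): print(vs,rack([L(v) for v in vs],z))
O={}
for k,lab in(("w4",[("B",(284,230)),("A",(521,201))]),("w5",[("B",(83,227)),("A",(340,197))])):
    i,im=L(k)
    bl=blobs(im,"black",100)
    for n,p in lab:
        b=min(bl,key=lambda b:np.linalg.norm(b[0]-p)); print(k,n,b[0],b[1]); O.setdefault(n,[]).append(("wrist",i,b[0]))
yaw=.13
for _ in range(3):
    a,ra=grip(O["A"],yaw,[.58,.29,.16]); b,rb=grip(O["B"],yaw,[.6,.04,.16]); d=a-b; yaw=np.arctan2(-d[0],d[1])
print(a,ra,b,rb,np.degrees(yaw),np.linalg.norm(d))
E
```

```text
['w3'] (array([ 0.462 , -0.2976,  0.1493]), np.float64(1.6809700791273567), np.float64(1.5280941118115536))
['w3'] (array([ 0.4626, -0.2974,  0.1493, -0.0029]), np.float64(1.6550848272745866), np.float64(1.2809717539397325))
['w2'] (array([ 0.4627, -0.2993,  0.1505]), np.float64(4.154573807253677), np.float64(1.764462836323498))
['w2'] (array([ 0.4635, -0.2997,  0.1485, -0.0035]), np.float64(4.13667356180834), np.float64(1.61491675794595))
['w2', 'w3'] (array([ 0.4623, -0.2986,  0.1492]), np.float64(3.1306946851798334), np.float64(1.6350603772016525))
['w2', 'w3'] (array([ 0.4628, -0.2983,  0.1487, -0.0026]), np.float64(3.117454220077087), np.float64(1.5446604435742501))
w4 B [283.4525 230.333 ] 1021
w4 A [520.9624 201.3285] 825
w5 B [ 81.7666 227.0293] 887
w5 A [339.5621 197.3958] 1046
[0.5821 0.295  0.1702] [-0.7871  0.1076  0.3168 -0.0389] [0.6101 0.0503 0.1718] [-0.0121  0.0866  0.0124 -0.1007] 6.5236821905014155 0.24633511094145308
```

```bash
cat >> fit.py <<'E'
a=np.arange(0,2*np.pi,.2)
def capm(sx,sign): return np.vstack([np.c_[np.full(len(a),sign*x),.0132*np.cos(a),.0132*np.sin(a)] for x in(.083,.095)])
T0=[[.455,-.029,-.033],[.435,.098,.14],[.425,.218,.04],[.403,.347,-.025]]
def tubes(n,i,im,guess,z=.0125,tol=25):
    bl=blobs(im,"red",10); res=[]
    for g in guess:
        def pr(t):
            c,s=np.cos(t[2]),np.sin(t[2]); o=[]
            for sg in(1,-1):
                P=capm(0,sg)@np.array([[c,-s,0],[s,c,0],[0,0,1]]).T+[t[0],t[1],z]
                h=cv2.convexHull(proj(n,i,P).astype(np.float32)); m=cv2.moments(h); o.append(np.array([m["m10"],m["m01"]])/m["m00"])
            return o
        q=pr(g); ob=[min(bl,key=lambda b:np.linalg.norm(b[0]-k)) for k in q]
        if max(np.linalg.norm(b[0]-k) for b,k in zip(ob,q))>tol: res.append(None); continue
        r=least_squares(lambda t:np.concatenate(pr(t))-np.concatenate([b[0] for b in ob]),g)
        res.append((r.x,abs(r.fun).max(),[int(b[1]) for b in ob]))
    return res
E
python3 - <<'E'
from fit import *
for k in("w1","w2","w3","w4","w5"):
    i,im=L(k); print(k); [print("  ",r) for r in tubes("wrist",i,im,T0)]
i,im=snap("top"); print("top"); [print("  ",r) for r in tubes("top",i,im,T0,tol=10)]
E
```

```text
w1
   (array([ 0.4575, -0.0291, -0.0246]), np.float64(2.1867865865154954), [114, 178])
   (array([0.4351, 0.0978, 0.1439]), np.float64(2.328301943554834), [162, 202])
   (array([0.4256, 0.2181, 0.0393]), np.float64(2.513000226804536), [176, 229])
   (array([ 0.4035,  0.3476, -0.025 ]), np.float64(2.337603804980887), [162, 199])
w2
   (array([ 0.4569, -0.023 ,  0.0027]), np.float64(2.396418824744046), [26, 202])
   (array([0.4351, 0.0986, 0.1205]), np.float64(2.3918663459405707), [112, 167])
   (array([0.425, 0.218, 0.04 ]), np.float64(1.7747625432732548), [96, 116])
   None
w3
   (array([ 0.4563, -0.0268, -0.0388]), np.float64(1.881759876636096), [131, 157])
   (array([0.4344, 0.1   , 0.1252]), np.float64(1.8518096574031517), [98, 126])
   None
   None
w4
   (array([ 0.4536, -0.028 , -0.0323]), np.float64(1.9821376983179646), [180, 161])
   None
   None
   None
w5
   (array([ 0.4538, -0.0292, -0.0381]), np.float64(1.7873242902281525), [126, 118])
   None
   None
   None
top
   (array([ 0.4547, -0.0295, -0.0252]), np.float64(0.6027311828772213), [20, 22])
   (array([0.4331, 0.096 , 0.1398]), np.float64(0.5769137571475085), [22, 25])
   (array([0.4224, 0.2172, 0.0391]), np.float64(0.5049595128963915), [25, 24])
   None
```

Call:
step_arm --targets "0.5 -0.274 -0.55 -0.3 0 0 -0.04;0.5 -0.274 -0.55 -0.3 0 0 -0.04;0.5 -0.274 -0.55 -0.3 0 0 -0.04;0.5 -0.274 -0.55 -0.3 0 0 -0.04;0.5 -0.274 -0.55 -0.3 0 0 -0.04;0.5 -0.274 -0.55 -0.3 0 0 -0.04;0.5 -0.274 -0.55 -0.3 0 0 -0.04;0.5 -0.274 -0.55 -0.3 0 0 -0.04;0.5 -0.274 -0.55 -0.3 0 0 -0.04;0.5 -0.274 -0.55 -0.3 0 0 -0.04"

```text
clock: 6.03
eef_pos: [0.4515, -0.0307, 0.1404]
tool_rot: [0.019, 1.0, -0.0, -0.002]
ft_force: [0.6, 0.0, 0.1]
grip_width: 0.0641
grasp_force: 0.0
```

Call:
step_arm --targets "0.5 0 0 0 0 0 0;0.5 0 0 0 0 0 0;0.5 0 0 0 0 0 0"

```text
clock: 6.28
eef_pos: [0.4561, -0.0269, 0.1425]
tool_rot: [0.015, 1.0, 0.0, 0.001]
ft_force: [-0.2, -0.2, 0.5]
grip_width: 0.0643
grasp_force: 0.0
```

Run:
```python
from fit import *
o=bot.get_obs();print(o["eef_pos"],o["tool_rot"],o["grip_width"])
i,im=snap("wrist"); [print("  ",r) for r in tubes("wrist",i,im,T0)]
i,im=snap("top"); [print("  ",r) for r in tubes("top",i,im,T0)]
```

```text
[ 0.4561 -0.0269  0.1425] [0.0148 0.9999 0.0001 0.0015] 0.0643129170086223
   (array([ 0.457 , -0.0281, -0.0396]), np.float64(4.120690722765801), [299, 515])
   (array([0.4354, 0.0979, 0.1401]), np.float64(4.16574925237137), [268, 404])
   (array([0.4249, 0.2205, 0.0364]), np.float64(3.196089103720766), [219, 279])
   None
   None
   (array([0.4327, 0.096 , 0.1389]), np.float64(0.600994182788412), [19, 21])
   (array([0.4228, 0.2174, 0.0352]), np.float64(0.49895448160191336), [21, 24])
   (array([ 0.4003,  0.346 , -0.0226]), np.float64(0.5058432014108405), [25, 21])
```

Call:
step_arm --targets "0.5 -0.002 -0.003 -0.08 0 0 -0.004;0.5 -0.002 -0.003 -0.16 0 0 -0.004;0.5 -0.002 -0.003 -0.22 0 0 -0.004;0.5 -0.002 -0.003 -0.26 0 0 -0.004;0.5 -0.002 -0.003 -0.279 0 0 -0.004;0.5 -0.002 -0.003 -0.279 0 0 -0.004"

```text
clock: 6.88
eef_pos: [0.4521, -0.0283, -0.0]
tool_rot: [0.016, 1.0, 0.0, -0.002]
ft_force: [0.4, 0.7, -0.3]
grip_width: 0.0639
grasp_force: 0.0
```

Call:
step_arm --targets "-1 0 0 0 0 0 0;-1 0 0 0 0 0 0;-1 0 0 0 0 0 0;-1 0 0 0 0 0 0;-1 0 0 0 0 0 0;-1 0 0 0 0 0 0;-1 0 0 0 0 0 0;-1 0 0 0 0 0 0"

```text
clock: 7.55
eef_pos: [0.4553, -0.029, 0.0036]
tool_rot: [0.017, 1.0, 0.0, 0.002]
ft_force: [-0.4, 0.9, 6.0]
grip_width: 0.022
grasp_force: 58.6
```

Call:
step_arm --targets "-1 0 0 0.04 0 0 0;-1 0 0 0.1 0 0 0;-1 0 0 0.18 0 0 0;-1 0 0 0.234 0 0 0;-1 0 0 0.234 0 0 0;-1 0 0 0.234 0 0 0"

```text
clock: 8.05
eef_pos: [0.4551, -0.0293, 0.1209]
tool_rot: [0.017, 1.0, -0.0, 0.003]
ft_force: [-0.6, -0.4, -2.5]
grip_width: 0.0219
grasp_force: 59.4
```

Call:
step_arm --targets "-1 0.004 -0.07 0 0 0 0.023;-1 0.008 -0.14 0 0 0 0.046;-1 0.012 -0.21 0 0 0 0.07;-1 0.016 -0.28 0 0 0 0.093;-1 0.02 -0.35 0 0 0 0.116;-1 0.023 -0.42 0 0 0 0.139;-1 0.027 -0.49 0 0 0 0.162;-1 0.031 -0.56 0 0 0 0.186;-1 0.035 -0.63 0 0 0 0.21;-1 0.038 -0.698 0 0 0 0.232"

```text
clock: 8.88
eef_pos: [0.4709, -0.379, 0.1161]
tool_rot: [-0.074, 0.997, 0.002, -0.002]
ft_force: [1.1, 1.1, -1.9]
grip_width: 0.022
grasp_force: 59.5
```

Call:
step_arm --targets "-1 0 0 0 0 0 0;-1 0 0 0 0 0 0;-1 0 0 0 0 0 0;-1 0 0 0 0 0 0"

```text
clock: 9.22
eef_pos: [0.4716, -0.3764, 0.1174]
tool_rot: [-0.074, 0.997, 0.001, -0.001]
ft_force: [0.6, 0.4, -1.8]
grip_width: 0.022
grasp_force: 59.7
```

Run:
```python
from fit import *
o=bot.get_obs();print(o["eef_pos"],o["tool_rot"],o["grip_width"],o["ft_force"])
i,im=snap("wrist","w6"); pickle.dump((i,im),open("w6.pkl","wb"))
for z in(.12,.125,.13,.135): print(z,tubes("wrist",i,im,[[.474,-.378,.149]],z=z,tol=80))
```

```text
[ 0.4716 -0.3764  0.1174] [-0.0745  0.9972  0.0012 -0.0011] 0.021966892407539615 [ 0.5578  0.4164 -1.8323]
0.12 [None]
0.125 [None]
0.13 [None]
0.135 [None]
```

View pics/w6.png

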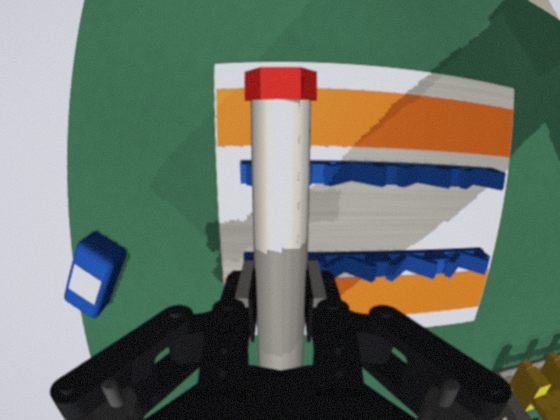

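The first tube is held square in the gripper. Its near cap is at (281,83), and it lines up with the leftmost V.

Call:
step_arm --targets "-1 0.006 -0.003 -0.04 0 0 0;-1 0.006 -0.003 -0.08 0 0 0;-1 0.006 -0.003 -0.12 0 0 0;-1 0.006 -0.003 -0.14 0 0 0;-1 0.006 -0.003 -0.155 0 0 0;-1 0.006 -0.003 -0.16 0 0 0;-1 0.006 -0.003 -0.166 0 0 0;-1 0.006 -0.003 -0.166 0 0 0;-1 0.006 -0.003 -0.166 0 0 0"

```text
clock: 10.02
eef_pos: [0.4761, -0.38, 0.0368]
tool_rot: [-0.074, 0.997, -0.001, 0.001]
ft_force: [0.0, 1.2, -1.9]
grip_width: 0.0219
grasp_force: 59.7
```

Run:
```python
from fit import *
o=bot.get_obs();print(o["eef_pos"],o["tool_rot"],o["grip_width"],o["ft_force"])
```

```text
[ 0.4761 -0.38    0.0368] [-0.0741  0.9973 -0.0006  0.0006] 0.02190594833103759 [ 0.0405  1.1505 -1.8977]
```

Call:
step_arm --targets "-1 0 0 -0.002 0 0 0;-1 0 0 -0.004 0 0 0;-1 0 0 -0.006 0 0 0;-1 0 0 -0.006 0 0 0;-1 0 0 -0.006 0 0 0"

```text
clock: 10.43
eef_pos: [0.4761, -0.3798, 0.0348]
tool_rot: [-0.074, 0.997, -0.001, 0.001]
ft_force: [-1.6, 2.4, 6.6]
grip_width: 0.0222
grasp_force: 60.9
```

Call:
step_arm --targets "-0.12 0 0 0 0 0 0;-0.12 0 0 0 0 0 0;-0.12 0 0 0 0 0 0;-0.12 0 0 0 0 0 0"

```text
clock: 10.77
eef_pos: [0.4755, -0.3798, 0.0328]
tool_rot: [-0.074, 0.997, -0.0, 0.0]
ft_force: [0.2, 0.8, -0.3]
grip_width: 0.0375
grasp_force: 0.0
```

Call:
step_arm --targets "-0.12 0 0 0.04 0 0 0;-0.12 0 0 0.1 0 0 0;-0.12 0 0 0.18 0 0 0;-0.12 0 0 0.26 0 0 0;-0.12 0 0 0.34 0 0 0;-0.12 0 0 0.42 0 0 0;-0.12 0 0 0.42 0 0 0;-0.12 0 0 0.42 0 0 0"

```text
clock: 11.43
eef_pos: [0.477, -0.3809, 0.2465]
tool_rot: [-0.074, 0.997, -0.003, 0.003]
ft_force: [-0.7, -0.5, 0.4]
grip_width: 0.0374
grasp_force: 0.0
```

Run:
```python
from fit import *
o=bot.get_obs();print(o["eef_pos"],o["tool_rot"],o["grip_width"],o["ft_force"])
i,im=snap("wrist","w7"); pickle.dump((i,im),open("w7.pkl","wb"))
print(tubes("wrist",i,im,[[.474,-.378,.149]],z=.041,tol=50), rack([(i,im)],0))
i,im=snap("top"); [print("  ",r) for r in tubes("top",i,im,T0[1:])]
print(tubes("top",i,im,[[.474,-.378,.149]],z=.041,tol=20))
```

```text
[ 0.477  -0.3809  0.2465] [-0.074   0.9972 -0.0026  0.0028] 0.03742009600034995 [-0.6885 -0.513   0.3709]
[(array([ 0.4773, -0.3776,  0.1488]), np.float64(2.7523968338022087), [168, 258])] (array([ 0.462 , -0.2981,  0.1493]), np.float64(4.7462990928554145), np.float64(1.4889957796465347))
   (array([0.4333, 0.0969, 0.14  ]), np.float64(0.664104044743965), [19, 23])
   (array([0.4228, 0.2173, 0.0386]), np.float64(0.5023441727305453), [20, 24])
   (array([ 0.4006,  0.3462, -0.0231]), np.float64(0.42532676480183795), [25, 20])
[(array([ 0.4748, -0.3795,  0.1515]), np.float64(0.38647907873857434), [20, 19])]
```

View pics/w7.png

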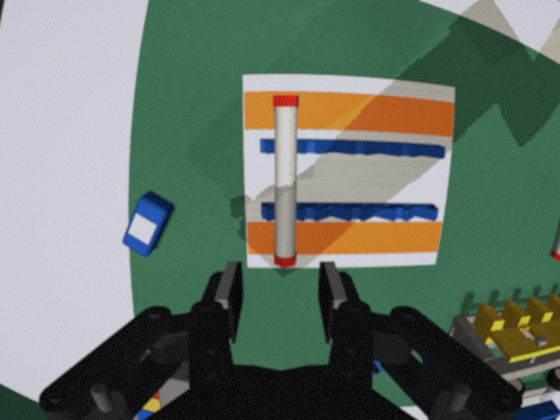

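The first tube lies level in the leftmost V with its caps at (286,100) and (285,259), centred to about 2 mm. Nothing else has been disturbed.

Call:
step_arm --targets "0.5 -0.044 0.478 0 0 0 -0.01;0.5 -0.044 0.478 0 0 0 -0.01;0.5 -0.044 0.478 0 0 0 -0.01;0.5 -0.044 0.478 0 0 0 -0.01;0.5 -0.044 0.478 0 0 0 -0.01;0.5 -0.044 0.478 0 0 0 -0.01"

```text
clock: 12.03
eef_pos: [0.4512, -0.1375, 0.2404]
tool_rot: [-0.071, 0.998, 0.001, -0.002]
ft_force: [1.1, -0.3, -0.9]
grip_width: 0.0642
grasp_force: 0.0
```

Call:
step_arm --targets "0.5 -0.044 0.478 -0.21 0 0 0;0.5 -0.044 0.478 -0.21 0 0 0;0.5 -0.044 0.478 -0.21 0 0 0;0.5 -0.044 0.478 -0.21 0 0 0;0.5 -0.044 0.478 -0.21 0 0 0;0.5 -0.044 0.478 -0.21 0 0 0;0.5 -0.044 0.478 -0.21 0 0 0;0.5 -0.044 0.478 -0.21 0 0 0;0.5 -0.044 0.478 -0.21 0 0 0;0.5 -0.044 0.478 -0.21 0 0 0"

```text
clock: 12.87
eef_pos: [0.4313, 0.0975, 0.1375]
tool_rot: [-0.07, 0.998, -0.0, -0.001]
ft_force: [-1.1, -0.5, 0.1]
grip_width: 0.0637
grasp_force: 0.0
```

```bash
cat > look.py <<'E'
from fit import *
import sys
o=bot.get_obs();q=o["tool_rot"];print(o["clock"],o["eef_pos"],"yaw",-2*np.arctan2(q[0],q[1]),q,o["grip_width"],o["ft_force"])
i,im=snap("wrist"); print("wrist");[print("  ",r) for r in tubes("wrist",i,im,T0,tol=40)]
i,im=snap("top"); print("top");[print("  ",r) for r in tubes("top",i,im,T0)]
E
python3 look.py
```

```text
12.8667 [0.4313 0.0975 0.1375] yaw 0.1395596164648602 [-0.0697  0.9976 -0.0004 -0.0005] 0.06371613339625776 [-1.0524 -0.5339  0.0514]
wrist
   None
   (array([0.4352, 0.0978, 0.1406]), np.float64(4.409754700467033), [309, 504])
   (array([0.4248, 0.2243, 0.0718]), np.float64(3.834303134063532), [50, 386])
   (array([ 0.403 ,  0.3491, -0.0246]), np.float64(2.927967684845214), [214, 264])
top
   None
   (array([0.433 , 0.0954, 0.14  ]), np.float64(0.5716895391138905), [21, 18])
   None
   (array([ 0.4003,  0.346 , -0.0226]), np.float64(0.5058432014108405), [25, 21])
```

Call:
step_arm --targets "0.5 0.004 0 -0.08 0 0 0;0.5 0.004 0 -0.16 0 0 0;0.5 0.004 0 -0.22 0 0 0;0.5 0.004 0 -0.25 0 0 0;0.5 0.004 0 -0.266 0 0 0;0.5 0.004 0 -0.268 0 0 0;0.5 0.004 0 -0.268 0 0 0"

```text
clock: 13.55
eef_pos: [0.4343, 0.0978, 0.0043]
tool_rot: [-0.069, 0.998, 0.0, 0.0]
ft_force: [-0.4, -0.3, -0.2]
grip_width: 0.0641
grasp_force: 0.0
```

Call:
step_arm --targets "-1 0 0 0 0 0 0;-1 0 0 0 0 0 0;-1 0 0 0 0 0 0;-1 0 0 0 0 0 0;-1 0 0 0 0 0 0;-1 0 0 0 0 0 0;-1 0 0 0 0 0 0;-1 0 0 0 0 0 0"

```text
clock: 14.22
eef_pos: [0.4346, 0.0986, 0.0052]
tool_rot: [-0.07, 0.998, -0.0, 0.001]
ft_force: [-1.0, -0.9, 5.3]
grip_width: 0.0219
grasp_force: 58.5
```

Call:
step_arm --targets "-1 0 0 0.04 0 0 0;-1 0 0 0.1 0 0 0;-1 0 0 0.18 0 0 0;-1 0 0 0.234 0 0 0;-1 0 0 0.234 0 0 0;-1 0 0 0.234 0 0 0"

```text
clock: 14.72
eef_pos: [0.4349, 0.0989, 0.1227]
tool_rot: [-0.07, 0.998, 0.0, 0.003]
ft_force: [-0.7, 0.5, -2.8]
grip_width: 0.022
grasp_force: 59.4
```

Call:
step_arm --targets "-1 0.006 -0.07 0 0 0 0.002;-1 0.011 -0.14 0 0 0 0.003;-1 0.016 -0.21 0 0 0 0.005;-1 0.022 -0.28 0 0 0 0.006;-1 0.027 -0.35 0 0 0 0.008;-1 0.033 -0.422 0 0 0 0.01;-1 0.033 -0.422 0 0 0 0.01"

```text
clock: 15.3
eef_pos: [0.4492, -0.1179, 0.119]
tool_rot: [-0.07, 0.998, -0.001, -0.001]
ft_force: [-0.0, -0.4, -2.5]
grip_width: 0.0221
grasp_force: 59.7
```

Call:
step_arm --targets "-1 0.006 -0.07 0 0 0 0;-1 0.011 -0.14 0 0 0 0;-1 0.016 -0.21 0 0 0 0;-1 0.022 -0.28 0 0 0 0;-1 0.027 -0.35 0 0 0 0;-1 0.032 -0.422 0 0 0 0;-1 0.032 -0.422 0 0 0 0;-1 0.032 -0.422 0 0 0 0;-1 0.032 -0.422 0 0 0 0"

```text
clock: 16.05
eef_pos: [0.4646, -0.3223, 0.1187]
tool_rot: [-0.074, 0.997, 0.002, -0.002]
ft_force: [-1.2, 0.6, -1.5]
grip_width: 0.0217
grasp_force: 59.9
```

Call:
step_arm --targets "-1 0.002 -0.003 -0.06 0 0 0;-1 0.002 -0.003 -0.11 0 0 0;-1 0.002 -0.003 -0.14 0 0 0;-1 0.002 -0.003 -0.155 0 0 0;-1 0.002 -0.003 -0.163 0 0 0;-1 0.002 -0.003 -0.166 0 0 0;-1 0.002 -0.003 -0.169 0 0 0;-1 0.002 -0.003 -0.169 0 0 0;-1 0.002 -0.003 -0.169 0 0 0"

```text
clock: 16.8
eef_pos: [0.4677, -0.3254, 0.0374]
tool_rot: [-0.074, 0.997, -0.001, 0.001]
ft_force: [0.4, -0.2, -1.3]
grip_width: 0.0215
grasp_force: 60.1
```

Call:
step_arm --targets "-1 -0.002 0 -0.003 0 0 0;-1 -0.002 0 -0.005 0 0 0;-1 -0.002 0 -0.005 0 0 0;-1 -0.002 0 -0.005 0 0 0;-0.12 -0.002 0 -0.005 0 0 0;-0.12 -0.002 0 -0.005 0 0 0;-0.12 -0.002 0 -0.005 0 0 0;-0.12 -0.002 0 -0.005 0 0 0;-0.12 -0.002 0 -0.005 0 0 0"

```text
clock: 17.55
eef_pos: [0.4658, -0.3251, 0.0336]
tool_rot: [-0.074, 0.997, 0.0, -0.0]
ft_force: [-1.1, -0.6, -0.3]
grip_width: 0.0375
grasp_force: 0.0
```

Call:
step_arm --targets "-0.12 0 0 0.04 0 0 0;-0.12 0 0 0.1 0 0 0;-0.12 0 0 0.18 0 0 0;-0.12 0 0 0.26 0 0 0;-0.12 0 0 0.34 0 0 0;-0.12 0 0 0.42 0 0 0;-0.12 0 0 0.42 0 0 0;-0.12 0 0 0.42 0 0 0"

```text
clock: 18.22
eef_pos: [0.4675, -0.3262, 0.2472]
tool_rot: [-0.074, 0.997, -0.002, 0.003]
ft_force: [0.7, -0.8, -0.9]
grip_width: 0.0375
grasp_force: 0.0
```

```bash
cat > chk.py <<'E'
from fit import *
V=[[.4741,-.3781,.149],[.4660,-.3247,.149],[.4580,-.2713,.149],[.45,-.2179,.149]]
o=bot.get_obs();q=o["tool_rot"];print(o["clock"],o["eef_pos"],"yaw",-2*np.arctan2(q[0],q[1]),o["grip_width"])
i,im=snap("wrist","chk%d"%int(o["clock"])); print("wrist");[print("  ",r) for r in tubes("wrist",i,im,V,z=.041,tol=40)]
i,im=snap("top"); print("top");[print("  ",r) for r in tubes("top",i,im,V,z=.041,tol=8)]
print("mat");[print("  ",r) for r in tubes("top",i,im,T0)]
E
python3 chk.py
```

```text
18.2167 [ 0.4675 -0.3262  0.2472] yaw 0.14823043742263187 0.03750152051492093
wrist
   (array([ 0.4764, -0.3767,  0.161 ]), np.float64(1.6987908913346246), [117, 260])
   (array([ 0.4666, -0.3243,  0.1477]), np.float64(2.307882849169971), [180, 263])
   None
   None
top
   (array([ 0.4745, -0.3788,  0.1496]), np.float64(0.4178091433234954), [19, 18])
   (array([ 0.4656, -0.328 ,  0.1521]), np.float64(0.15599886672526964), [24, 15])
   None
   None
mat
   None
   None
   (array([0.4227, 0.2173, 0.0416]), np.float64(0.543010688612469), [20, 22])
   (array([ 0.4002,  0.346 , -0.0284]), np.float64(0.559205019334513), [25, 20])
```

Call:
step_arm --targets "0.5 -0.044 0.544 0 0 0 -0.07;0.5 -0.044 0.544 0 0 0 -0.07;0.5 -0.044 0.544 0 0 0 -0.07;0.5 -0.044 0.544 0 0 0 -0.07;0.5 -0.044 0.544 0 0 0 -0.07;0.5 -0.044 0.544 0 0 0 -0.07;0.5 -0.044 0.544 0 0 0 -0.07"

```text
clock: 18.9
eef_pos: [0.4415, -0.0496, 0.2416]
tool_rot: [-0.048, 0.999, 0.001, -0.003]
ft_force: [0.3, -0.1, 1.1]
grip_width: 0.064
grasp_force: 0.0
```

Call:
step_arm --targets "0.5 -0.044 0.544 -0.21 0 0 -0.069;0.5 -0.044 0.544 -0.21 0 0 -0.069;0.5 -0.044 0.544 -0.21 0 0 -0.069;0.5 -0.044 0.544 -0.21 0 0 -0.069;0.5 -0.044 0.544 -0.21 0 0 -0.069;0.5 -0.044 0.544 -0.21 0 0 -0.069;0.5 -0.044 0.544 -0.21 0 0 -0.069;0.5 -0.044 0.544 -0.21 0 0 -0.069;0.5 -0.044 0.544 -0.21 0 0 -0.069;0.5 -0.044 0.544 -0.21 0 0 -0.069"

```text
clock: 19.73
eef_pos: [0.4206, 0.2182, 0.1372]
tool_rot: [-0.02, 1.0, -0.001, -0.002]
ft_force: [-0.2, -0.6, -0.9]
grip_width: 0.0641
grasp_force: 0.0
```

```bash
python3 look.py
```

```text
19.7333 [0.4206 0.2182 0.1372] yaw 0.03997412932559741 [-0.02    0.9998 -0.0011 -0.0018] 0.0640964227614595 [-0.192  -0.6207 -0.8568]
wrist
   None
   None
   (array([0.4262, 0.2183, 0.0318]), np.float64(4.232007333893023), [306, 508])
   (array([ 0.4036,  0.3476, -0.0194]), np.float64(4.071348859605678), [276, 385])
top
   None
   None
   (array([0.423 , 0.2168, 0.0438]), np.float64(0.509003540772369), [25, 23])
   None
```

Call:
step_arm --targets "0.5 0.006 0 -0.08 0 0 0;0.5 0.006 0 -0.16 0 0 0;0.5 0.006 0 -0.22 0 0 0;0.5 0.006 0 -0.25 0 0 0;0.5 0.006 0 -0.266 0 0 0;0.5 0.006 0 -0.268 0 0 0;0.5 0.006 0 -0.268 0 0 0"

```text
clock: 20.42
eef_pos: [0.4258, 0.2183, 0.0054]
tool_rot: [-0.019, 1.0, 0.0, 0.0]
ft_force: [-0.1, 0.4, 0.0]
grip_width: 0.0645
grasp_force: 0.0
```

Call:
step_arm --targets "-1 0 0 0 0 0 0;-1 0 0 0 0 0 0;-1 0 0 0 0 0 0;-1 0 0 0 0 0 0;-1 0 0 0 0 0 0;-1 0 0 0 0 0 0;-1 0 0 0 0 0 0;-1 0 0 0 0 0 0"

```text
clock: 21.08
eef_pos: [0.426, 0.2194, 0.0063]
tool_rot: [-0.02, 1.0, 0.0, 0.001]
ft_force: [-0.5, -1.7, 5.2]
grip_width: 0.022
grasp_force: 58.5
```

Call:
step_arm --targets "-1 0 0 0.04 0 0 0;-1 0 0 0.1 0 0 0;-1 0 0 0.18 0 0 0;-1 0 0 0.234 0 0 0;-1 0 0 0.234 0 0 0;-1 0 0 0.234 0 0 0"

```text
clock: 21.58
eef_pos: [0.4263, 0.2197, 0.1238]
tool_rot: [-0.02, 1.0, 0.001, 0.002]
ft_force: [-0.3, 0.7, -1.8]
grip_width: 0.0216
grasp_force: 59.3
```

Call:
step_arm --targets "-1 0.005 -0.07 0 0 0 0.01;-1 0.01 -0.14 0 0 0 0.02;-1 0.014 -0.21 0 0 0 0.03;-1 0.019 -0.28 0 0 0 0.04;-1 0.024 -0.35 0 0 0 0.05;-1 0.029 -0.42 0 0 0 0.06;-1 0.033 -0.489 0 0 0 0.07;-1 0.033 -0.489 0 0 0 0.07"

```text
clock: 22.25
eef_pos: [0.44, -0.0307, 0.12]
tool_rot: [-0.043, 0.999, -0.001, -0.002]
ft_force: [0.1, 0.1, -2.6]
grip_width: 0.0218
grasp_force: 59.6
```

Call:
step_arm --targets "-1 0.005 -0.07 0 0 0 0.01;-1 0.01 -0.14 0 0 0 0.02;-1 0.014 -0.21 0 0 0 0.03;-1 0.019 -0.28 0 0 0 0.04;-1 0.024 -0.35 0 0 0 0.05;-1 0.029 -0.42 0 0 0 0.06;-1 0.034 -0.489 0 0 0 0.07;-1 0.034 -0.489 0 0 0 0.07;-1 0.034 -0.489 0 0 0 0.07;-1 0.034 -0.489 0 0 0 0.07"

```text
clock: 23.08
eef_pos: [0.4571, -0.2689, 0.1199]
tool_rot: [-0.074, 0.997, 0.001, -0.002]
ft_force: [-0.6, 0.6, -2.4]
grip_width: 0.0215
grasp_force: 59.8
```

Call:
step_arm --targets "-1 0.003 -0.004 -0.06 0 0 0;-1 0.003 -0.004 -0.11 0 0 0;-1 0.003 -0.004 -0.14 0 0 0;-1 0.003 -0.004 -0.155 0 0 0;-1 0.003 -0.004 -0.163 0 0 0;-1 0.003 -0.004 -0.167 0 0 0;-1 0.003 -0.004 -0.169 0 0 0;-1 0.003 -0.004 -0.169 0 0 0;-1 0.003 -0.004 -0.169 0 0 0"

```text
clock: 23.83
eef_pos: [0.4608, -0.2724, 0.0383]
tool_rot: [-0.075, 0.997, -0.001, 0.001]
ft_force: [0.6, 0.7, -2.4]
grip_width: 0.0217
grasp_force: 60.0
```

Call:
step_arm --targets "-1 0 0 -0.003 0 0 0;-1 0 0 -0.005 0 0 0;-1 0 0 -0.007 0 0 0;-1 0 0 -0.007 0 0 0"

```text
clock: 24.17
eef_pos: [0.4609, -0.272, 0.0365]
tool_rot: [-0.075, 0.997, -0.0, 0.002]
ft_force: [-2.6, 3.9, 11.9]
grip_width: 0.0221
grasp_force: 61.7
```

Contact is seated. I'll release, rise and check.

Call:
step_arm --targets "-0.12 0 0 0 0 0 0;-0.12 0 0 0 0 0 0;-0.12 0 0 0 0 0 0;-0.12 0 0 0 0 0 0;-0.12 0 0 0 0 0 0"

```text
clock: 24.58
eef_pos: [0.4599, -0.2722, 0.0336]
tool_rot: [-0.074, 0.997, 0.0, -0.0]
ft_force: [0.4, 0.1, 0.9]
grip_width: 0.038
grasp_force: 0.0
```

Call:
step_arm --targets "-0.12 0 0 0.04 0 0 0;-0.12 0 0 0.1 0 0 0;-0.12 0 0 0.18 0 0 0;-0.12 0 0 0.26 0 0 0;-0.12 0 0 0.34 0 0 0;-0.12 0 0 0.42 0 0 0;-0.12 0 0 0.42 0 0 0;-0.12 0 0 0.42 0 0 0"

```text
clock: 25.25
eef_pos: [0.4616, -0.2731, 0.2468]
tool_rot: [-0.074, 0.997, -0.002, 0.003]
ft_force: [1.2, -0.7, -0.7]
grip_width: 0.0378
grasp_force: 0.0
```

```bash
python3 chk.py
```

```text
25.25 [ 0.4616 -0.2731  0.2468] yaw 0.14893919074749654 0.0377853572346425
wrist
   (array([ 0.477 , -0.3777,  0.1447]), np.float64(2.4425419078576738), [165, 242])
   (array([ 0.4665, -0.3242,  0.1498]), np.float64(2.0717425914141074), [172, 267])
   (array([ 0.46  , -0.2708,  0.152 ]), np.float64(2.373428932114564), [180, 256])
   None
top
   None
   (array([ 0.4654, -0.327 ,  0.1547]), np.float64(0.13725749549041666), [20, 14])
   (array([ 0.4586, -0.2734,  0.149 ]), np.float64(0.5169310379242233), [23, 17])
   None
mat
   None
   None
   None
   (array([ 0.4002,  0.346 , -0.0284]), np.float64(0.559205019334513), [25, 20])
```

Call:
step_arm --targets "0.5 -0.06 0.62 0 0 0 -0.11;0.5 -0.06 0.62 0 0 0 -0.11;0.5 -0.06 0.62 0 0 0 -0.11;0.5 -0.06 0.62 0 0 0 -0.11;0.5 -0.06 0.62 0 0 0 -0.11;0.5 -0.06 0.62 0 0 0 -0.11;0.5 -0.06 0.62 0 0 0 -0.11;0.5 -0.06 0.62 0 0 0 -0.11"

```text
clock: 26.02
eef_pos: [0.4276, 0.0414, 0.2417]
tool_rot: [-0.033, 0.999, 0.001, -0.002]
ft_force: [-1.1, 0.2, 0.8]
grip_width: 0.0637
grasp_force: 0.0
```

Call:
step_arm --targets "0.5 -0.06 0.62 -0.21 0 0 -0.11;0.5 -0.06 0.62 -0.21 0 0 -0.11;0.5 -0.06 0.62 -0.21 0 0 -0.11;0.5 -0.06 0.62 -0.21 0 0 -0.11;0.5 -0.06 0.62 -0.21 0 0 -0.11;0.5 -0.06 0.62 -0.21 0 0 -0.11;0.5 -0.06 0.62 -0.21 0 0 -0.11;0.5 -0.06 0.62 -0.21 0 0 -0.11;0.5 -0.06 0.62 -0.21 0 0 -0.11;0.5 -0.06 0.62 -0.21 0 0 -0.11"

```text
clock: 26.85
eef_pos: [0.3976, 0.348, 0.1353]
tool_rot: [0.01, 1.0, -0.002, -0.003]
ft_force: [-0.2, -0.4, 0.2]
grip_width: 0.0639
grasp_force: 0.0
```

Call:
step_arm --targets "0.5 0 0 0 0 0 0;0.5 0 0 0 0 0 0"

```text
clock: 27.02
eef_pos: [0.3997, 0.3465, 0.1382]
tool_rot: [0.012, 1.0, -0.001, -0.001]
ft_force: [0.3, -0.1, -0.1]
grip_width: 0.064
grasp_force: 0.0
```

```bash
python3 look.py
```

```text
27.0167 [0.3997 0.3465 0.1382] yaw -0.02497877543707704 [ 0.0125  0.9999 -0.0007 -0.0006] 0.06395902835194478 [ 0.3447 -0.1499 -0.1126]
wrist
   None
   None
   None
   (array([ 0.4041,  0.3476, -0.0178]), np.float64(4.546772584194912), [310, 520])
top
   None
   None
   None
   (array([ 0.4006,  0.3461, -0.0231]), np.float64(0.46420376870898394), [26, 21])
```

Call:
step_arm --targets "0.5 0.004 0.001 -0.08 0 0 0;0.5 0.004 0.001 -0.16 0 0 0;0.5 0.004 0.001 -0.22 0 0 0;0.5 0.004 0.001 -0.25 0 0 0;0.5 0.004 0.001 -0.266 0 0 0;0.5 0.004 0.001 -0.27 0 0 0;0.5 0.004 0.001 -0.27 0 0 0"

```text
clock: 27.7
eef_pos: [0.4026, 0.3482, 0.0044]
tool_rot: [0.012, 1.0, 0.0, 0.0]
ft_force: [0.6, -0.5, 0.4]
grip_width: 0.0638
grasp_force: 0.0
```

Call:
step_arm --targets "-1 0 0 0 0 0 0;-1 0 0 0 0 0 0;-1 0 0 0 0 0 0;-1 0 0 0 0 0 0;-1 0 0 0 0 0 0;-1 0 0 0 0 0 0;-1 0 0 0 0 0 0;-1 0 0 0 0 0 0"

```text
clock: 28.37
eef_pos: [0.4029, 0.3491, 0.0054]
tool_rot: [0.012, 1.0, 0.001, 0.001]
ft_force: [-1.0, -0.7, 6.2]
grip_width: 0.0218
grasp_force: 58.6
```

Call:
step_arm --targets "-1 0 0 0.04 0 0 0;-1 0 0 0.1 0 0 0;-1 0 0 0.18 0 0 0;-1 0 0 0.234 0 0 0;-1 0 0 0.234 0 0 0;-1 0 0 0.234 0 0 0"

```text
clock: 28.87
eef_pos: [0.403, 0.3495, 0.1229]
tool_rot: [0.012, 1.0, 0.002, 0.002]
ft_force: [-0.6, -0.6, -2.6]
grip_width: 0.0217
grasp_force: 59.5
```

Call:
step_arm --targets "-1 0.006 -0.071 0 0 0 0.014;-1 0.012 -0.142 0 0 0 0.028;-1 0.018 -0.213 0 0 0 0.042;-1 0.024 -0.284 0 0 0 0.055;-1 0.03 -0.355 0 0 0 0.07;-1 0.036 -0.425 0 0 0 0.083;-1 0.042 -0.495 0 0 0 0.097;-1 0.048 -0.565 0 0 0 0.11;-1 0.048 -0.565 0 0 0 0.11"

```text
clock: 29.62
eef_pos: [0.4242, 0.0604, 0.119]
tool_rot: [-0.028, 1.0, -0.002, -0.002]
ft_force: [0.1, 0.9, -2.6]
grip_width: 0.0217
grasp_force: 59.7
```

Call:
step_arm --targets "-1 0.006 -0.071 0 0 0 0.014;-1 0.012 -0.142 0 0 0 0.028;-1 0.018 -0.213 0 0 0 0.042;-1 0.024 -0.284 0 0 0 0.055;-1 0.03 -0.355 0 0 0 0.07;-1 0.036 -0.425 0 0 0 0.083;-1 0.042 -0.495 0 0 0 0.097;-1 0.048 -0.565 0 0 0 0.11;-1 0.048 -0.565 0 0 0 0.11;-1 0.048 -0.565 0 0 0 0.11"

```text
clock: 30.45
eef_pos: [0.4488, -0.2174, 0.1189]
tool_rot: [-0.073, 0.997, 0.001, -0.001]
ft_force: [-0.2, 1.1, -1.7]
grip_width: 0.022
grasp_force: 59.9
```

Call:
step_arm --targets "-1 0 0 0 0 0 0;-1 0 0 0 0 0 0"

```text
clock: 30.62
eef_pos: [0.449, -0.215, 0.1197]
tool_rot: [-0.075, 0.997, 0.001, -0.001]
ft_force: [-0.7, 0.5, -2.0]
grip_width: 0.0218
grasp_force: 59.9
```

Call:
step_arm --targets "-1 0.001 -0.004 -0.06 0 0 0;-1 0.001 -0.004 -0.11 0 0 0;-1 0.001 -0.004 -0.14 0 0 0;-1 0.001 -0.004 -0.155 0 0 0;-1 0.001 -0.004 -0.163 0 0 0;-1 0.001 -0.004 -0.167 0 0 0;-1 0.001 -0.004 -0.169 0 0 0;-1 0.001 -0.004 -0.169 0 0 0;-1 0.001 -0.004 -0.169 0 0 0"

```text
clock: 31.37
eef_pos: [0.4513, -0.2189, 0.0373]
tool_rot: [-0.075, 0.997, -0.001, 0.001]
ft_force: [0.1, -0.4, -1.5]
grip_width: 0.0217
grasp_force: 60.1
```

Call:
step_arm --targets "-1 0 0 -0.003 0 0 0;-1 0 0 -0.005 0 0 0;-1 0 0 -0.006 0 0 0;-1 0 0 -0.006 0 0 0"

```text
clock: 31.7
eef_pos: [0.4514, -0.2184, 0.0352]
tool_rot: [-0.075, 0.997, 0.0, 0.001]
ft_force: [-2.1, 3.4, 8.3]
grip_width: 0.0216
grasp_force: 61.4
```

Call:
step_arm --targets "-0.12 0 0 0 0 0 0;-0.12 0 0 0 0 0 0;-0.12 0 0 0 0 0 0;-0.12 0 0 0 0 0 0;-0.12 0 0 0 0 0 0"

```text
clock: 32.12
eef_pos: [0.4504, -0.2187, 0.0332]
tool_rot: [-0.074, 0.997, -0.0, -0.0]
ft_force: [-0.8, -0.1, -0.1]
grip_width: 0.0376
grasp_force: 0.0
```

Call:
step_arm --targets "-0.12 0 0 0.04 0 0 0;-0.12 0 0 0.1 0 0 0;-0.12 0 0 0.18 0 0 0;-0.12 0 0 0.26 0 0 0;-0.12 0 0 0.34 0 0 0;-0.12 0 0 0.42 0 0 0;-0.12 0 0 0.5 0 0 0;-0.12 0 0 0.54 0 0 0;-0.12 0 0 0.54 0 0 0"

```text
clock: 32.87
eef_pos: [0.4527, -0.2198, 0.3092]
tool_rot: [-0.074, 0.997, -0.003, 0.005]
ft_force: [-0.0, -0.2, -0.1]
grip_width: 0.0375
grasp_force: 0.0
```

```bash
python3 chk.py
python3 - <<'E'
from fit import *
i,im=L("w3")
E
ls pics
```

```text
32.8667 [ 0.4527 -0.2198  0.3092] yaw 0.14893414020860246 0.03746419049078407
wrist
   (array([ 0.4769, -0.378 ,  0.152 ]), np.float64(1.4774698726511986), [116, 160])
   (array([ 0.4664, -0.3246,  0.1485]), np.float64(1.5622131461412607), [124, 170])
   (array([ 0.4471, -0.2729,  0.1455]), np.float64(1.608518034033665), [147, 171])
   (array([ 0.4517, -0.2175,  0.1552]), np.float64(1.790403873078418), [130, 174])
top
   None
   None
   None
   (array([ 0.4503, -0.2197,  0.1494]), np.float64(0.36203886731476587), [22, 18])
mat
   None
   None
   None
   None
c1.png
chk18.png
chk25.png
chk32.png
scene0.png
top0.png
w1.png
w2.png
w3.png
w4.png
w5.png
w6.png
w7.png
wrist0.png
```

View pics/chk32.png

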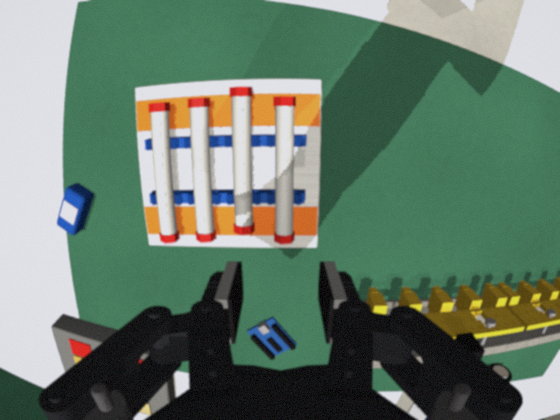

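All four tubes lie in their Vs, but the one in the third V, caps (241,92) and (244,229), has been knocked about 12 mm along its axis. I'll regrip it and slide it back.

Call:
step_arm --targets "-0.12 -0.005 -0.105 -0.08 0 0 0;-0.12 -0.005 -0.105 -0.16 0 0 0;-0.12 -0.005 -0.105 -0.24 0 0 0;-0.12 -0.005 -0.105 -0.32 0 0 0;-0.12 -0.005 -0.105 -0.38 0 0 0;-0.12 -0.005 -0.105 -0.38 0 0 0;-0.12 -0.005 -0.105 -0.38 0 0 0;-0.12 -0.005 -0.105 -0.38 0 0 0"

```text
clock: 33.63
eef_pos: [0.4484, -0.2713, 0.1142]
tool_rot: [-0.074, 0.997, -0.0, 0.0]
ft_force: [0.6, 0.6, 0.3]
grip_width: 0.0375
grasp_force: 0.0
```

```bash
python3 chk.py
```

```text
33.6333 [ 0.4484 -0.2713  0.1142] yaw 0.1491227679089016 0.0374649364323032
wrist
   None
   None
   (array([ 0.4482, -0.2727,  0.1433]), np.float64(6.370192922731178), [346, 730])
   (array([ 0.4537, -0.2227,  0.0896]), np.float64(6.851912528885521), [13, 689])
top
   None
   None
   (array([ 0.4456, -0.275 ,  0.149 ]), np.float64(0.3533187239068525), [21, 14])
   (array([ 0.4508, -0.2187,  0.1492]), np.float64(0.45119850813847506), [20, 17])
mat
   None
   None
   None
   None
```

Call:
step_arm --targets "-0.12 0.004 -0.002 -0.06 0 0 0;-0.12 0.004 -0.002 -0.11 0 0 0;-0.12 0.004 -0.002 -0.14 0 0 0;-0.12 0.004 -0.002 -0.155 0 0 0;-0.12 0.004 -0.002 -0.16 0 0 0;-0.12 0.004 -0.002 -0.16 0 0 0;-0.12 0.004 -0.002 -0.16 0 0 0"

```text
clock: 34.32
eef_pos: [0.4514, -0.2729, 0.0351]
tool_rot: [-0.075, 0.997, -0.001, 0.001]
ft_force: [0.1, -0.2, -0.5]
grip_width: 0.0376
grasp_force: 0.0
```

Call:
step_arm --targets "-1 0 0 0 0 0 0;-1 0 0 0 0 0 0;-1 0 0 0 0 0 0;-1 0 0 0 0 0 0;-1 0 0 0 0 0 0;-1 0 0 0 0 0 0"

```text
clock: 34.82
eef_pos: [0.4512, -0.2716, 0.0353]
tool_rot: [-0.075, 0.997, 0.0, 0.002]
ft_force: [-0.2, 3.9, 6.3]
grip_width: 0.0219
grasp_force: 58.5
```

Call:
step_arm --targets "-1 0 0 0.01 0 0 0;-1 0 0 0.02 0 0 0;-1 0.008 0.001 0.02 0 0 0;-1 0.016 0.002 0.02 0 0 0;-1 0.025 0.004 0.02 0 0 0;-1 0.025 0.004 0.02 0 0 0;-1 0.025 0.004 0.01 0 0 0;-1 0.025 0.004 0.003 0 0 0;-1 0.025 0.004 -0.001 0 0 0;-1 0.025 0.004 -0.001 0 0 0"

```text
clock: 35.65
eef_pos: [0.4626, -0.2698, 0.035]
tool_rot: [-0.075, 0.997, 0.0, 0.001]
ft_force: [-4.7, 3.4, 17.2]
grip_width: 0.0214
grasp_force: 61.1
```

Call:
step_arm --targets "-0.12 0 0 0 0 0 0;-0.12 0 0 0 0 0 0;-0.12 0 0 0 0 0 0;-0.12 0 0 0 0 0 0;-0.12 0 0 0 0 0 0"

```text
clock: 36.07
eef_pos: [0.4622, -0.27, 0.0323]
tool_rot: [-0.074, 0.997, 0.0, -0.0]
ft_force: [-0.1, 0.2, -0.2]
grip_width: 0.0375
grasp_force: 0.0
```

Call:
step_arm --targets "-0.12 0 0 0.04 0 0 0;-0.12 0 0 0.1 0 0 0;-0.12 0 0 0.18 0 0 0;-0.12 0 0 0.26 0 0 0;-0.12 0 0 0.34 0 0 0;-0.12 0 0 0.42 0 0 0;-0.12 0 0 0.5 0 0 0;-0.12 0 0 0.54 0 0 0;-0.12 0 0 0.54 0 0 0"

```text
clock: 36.82
eef_pos: [0.4646, -0.2714, 0.3088]
tool_rot: [-0.074, 0.997, -0.003, 0.005]
ft_force: [0.8, -0.1, 0.2]
grip_width: 0.0376
grasp_force: 0.0
```

```bash
python3 chk.py
```

```text
36.8167 [ 0.4646 -0.2714  0.3088] yaw 0.14895826475462218 0.037619053132308226
wrist
   (array([ 0.4768, -0.3778,  0.1513]), np.float64(1.5263310074639378), [126, 173])
   (array([ 0.4662, -0.3242,  0.1498]), np.float64(1.5563191139024184), [129, 176])
   (array([ 0.4586, -0.2713,  0.1464]), np.float64(1.764820125475751), [136, 175])
   (array([ 0.4517, -0.2176,  0.1621]), np.float64(1.7465269948047535), [122, 186])
top
   None
   (array([ 0.4655, -0.3265,  0.1601]), np.float64(0.20001961561973758), [18, 14])
   (array([ 0.4578, -0.2733,  0.1489]), np.float64(0.3710701071011613), [21, 16])
   (array([ 0.4501, -0.219 ,  0.1542]), np.float64(0.3537869153440738), [22, 18])
mat
   None
   None
   None
   None
```

Call:
step_arm --targets "0.5 0.29 0.643 -0.08 0 0 -0.045;0.5 0.29 0.643 -0.08 0 0 -0.045;0.5 0.29 0.643 -0.08 0 0 -0.045;0.5 0.29 0.643 -0.08 0 0 -0.045;0.5 0.29 0.643 -0.08 0 0 -0.045;0.5 0.29 0.643 -0.08 0 0 -0.045;0.5 0.29 0.643 -0.08 0 0 -0.045;0.5 0.29 0.643 -0.08 0 0 -0.045;0.5 0.29 0.643 -0.08 0 0 -0.045;0.5 0.29 0.643 -0.08 0 0 -0.045"

```text
clock: 37.75
eef_pos: [0.6072, 0.0563, 0.258]
tool_rot: [-0.06, 0.998, 0.001, -0.003]
ft_force: [-0.9, -1.3, -0.9]
grip_width: 0.0642
grasp_force: 0.0
```

Call:
step_arm --targets "0.5 0 0 0 0 0 0;0.5 0 0 0 0 0 0;0.5 0 0 0 0 0 0"

```text
clock: 38.0
eef_pos: [0.6067, 0.0501, 0.262]
tool_rot: [-0.056, 0.998, -0.0, -0.001]
ft_force: [-0.3, -0.5, -0.3]
grip_width: 0.0639
grasp_force: 0.0
```

Run:
```python
from fit import *
o=bot.get_obs();q=o["tool_rot"];print(o["clock"],o["eef_pos"],"yaw",-2*np.arctan2(q[0],q[1]),o["grip_width"],q)
i,im=snap("wrist","wb"); print([ (b[0],b[1]) for b in blobs(im,"black",200)])
ti,tim=snap("top"); print([ (b[0],b[1],onz("top",ti,b[0],.191)[0]) for b in blobs(tim,"black",8) if 150<b[0][0]<300 and 180<b[0][1]<230])
```

```text
38.0 [0.6067 0.0501 0.262 ] yaw 0.11207197588655032 0.06392368616528596 [-0.056   0.9984 -0.0002 -0.0009]
[(array([280.4543, 224.4157]), np.int32(1323)), (array([535.2537, 220.6354]), np.int32(938)), (array([116.9  , 250.895]), np.int32(200)), (array([281.6283, 369.024 ]), np.int32(36526))]
[(array([268.625, 193.75 ]), np.int32(8), array([0.6222, 0.015 , 0.191 ])), (array([170.803 , 210.2424]), np.int32(66), array([0.5779, 0.2877, 0.191 ]))]
```

View pics/wb.png

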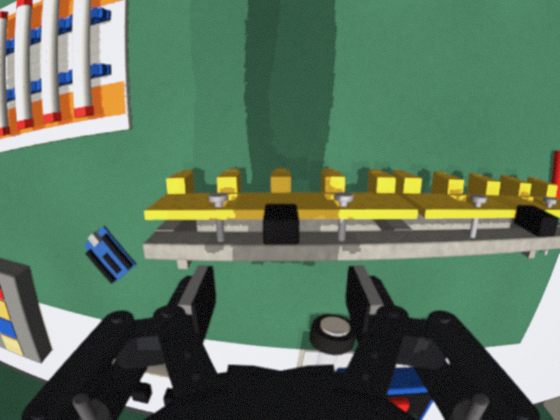

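Comb B's black grip at (281,224) is square to the tool and centred between the fingers, so I'll descend and grip.

Call:
step_arm --targets "0.5 0.006 0 -0.06 0 0 0;0.5 0.006 0 -0.12 0 0 0;0.5 0.006 0 -0.17 0 0 0;0.5 0.006 0 -0.2 0 0 0;0.5 0.006 0 -0.208 0 0 0;0.5 0.006 0 -0.208 0 0 0;0.5 0.006 0 -0.208 0 0 0"

```text
clock: 38.68
eef_pos: [0.611, 0.0508, 0.1601]
tool_rot: [-0.056, 0.998, 0.0, 0.001]
ft_force: [0.3, 0.2, 0.8]
grip_width: 0.0644
grasp_force: 0.0
```

Call:
step_arm --targets "-1 0 0 0 0 0 0;-1 0 0 0 0 0 0;-1 0 0 0 0 0 0;-1 0 0 0 0 0 0;-1 0 0 0 0 0 0;-1 0 0 0 0 0 0;-1 0 0 0 0 0 0"

```text
clock: 39.27
eef_pos: [0.6113, 0.0514, 0.1603]
tool_rot: [-0.057, 0.998, -0.0, 0.001]
ft_force: [-1.3, 0.1, 6.4]
grip_width: 0.0251
grasp_force: 58.9
```

Call:
step_arm --targets "-1 0 0 0.01 0 0 0;-1 0 0 0.02 0 0 0;-1 0 0 0.03 0 0 0;-1 0 0 0.04 0 0 0;-1 0 0 0.05 0 0 0;-1 0 0 0.059 0 0 0;-1 0 0 0.059 0 0 0;-1 0 0 0.059 0 0 0;-1 0 0 0.059 0 0 0;-1 0 0 0.059 0 0 0"

```text
clock: 40.1
eef_pos: [0.6102, 0.0514, 0.1879]
tool_rot: [-0.057, 0.998, 0.0, -0.0]
ft_force: [-0.5, -0.1, -1.3]
grip_width: 0.0252
grasp_force: 58.9
```

Run:
```python
from fit import *
o=bot.get_obs();q=o["tool_rot"];print(o["clock"],o["eef_pos"],"yaw",-2*np.arctan2(q[0],q[1]),o["grip_width"],o["ft_force"],o["ft_torque"])
i,im=snap("wrist","wc"); cv2.imwrite("pics/wcc.png",cv2.resize(im[100:300,120:440],(800,500))[:,:,::-1])
```

```text
40.1 [0.6102 0.0514 0.1879] yaw 0.1137125098255979 0.025175287802785738 [-0.5427 -0.0806 -1.3244] [-0.0471  0.0079  0.0518]
```

View pics/wcc.png

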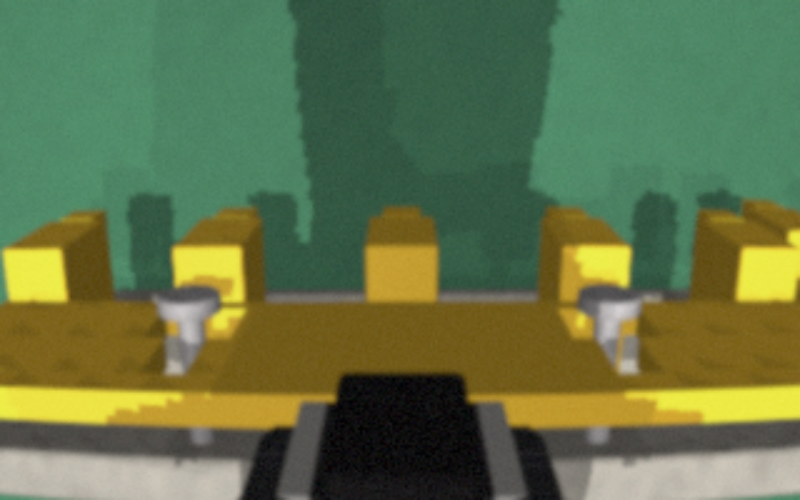

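The comb is raised and level, and both stud heads at (190,300) and (612,300) are still in front of the plate. I'll pull it gently along the board's -x.

Call:
step_arm --targets "-1 -0.004 0 0.001 0 0 0;-1 -0.01 -0.001 0.001 0 0 0;-1 -0.016 -0.002 0.001 0 0 0;-1 -0.022 -0.003 0.001 0 0 0;-1 -0.028 -0.003 0.001 0 0 0;-1 -0.032 -0.004 0.001 0 0 0;-1 -0.032 -0.004 0.001 0 0 0"

```text
clock: 40.73
eef_pos: [0.5939, 0.0493, 0.1889]
tool_rot: [-0.057, 0.998, -0.0, -0.0]
ft_force: [-0.5, 0.5, -2.0]
grip_width: 0.025
grasp_force: 58.9
```

Call:
step_arm --targets "-1 -0.006 -0.001 0 0 0 0;-1 -0.014 -0.002 0 0 0 0;-1 -0.022 -0.003 0 0 0 0;-1 -0.03 -0.003 0 0 0 0;-1 -0.038 -0.004 0 0 0 0;-1 -0.046 -0.005 0 0 0 0;-1 -0.056 -0.006 0 0 0 0;-1 -0.066 -0.008 0 0 0 0;-1 -0.08 -0.009 0 0 0 0;-1 -0.08 -0.009 0 0 0 0"

```text
clock: 41.57
eef_pos: [0.5529, 0.0448, 0.1889]
tool_rot: [-0.057, 0.998, -0.0, -0.001]
ft_force: [0.0, 0.4, -2.4]
grip_width: 0.025
grasp_force: 58.9
```

Run:
```python
from fit import *
o=bot.get_obs();q=o["tool_rot"];print(o["clock"],o["eef_pos"],"yaw",-2*np.arctan2(q[0],q[1]),o["grip_width"],o["ft_force"],o["ft_torque"])
i,im=snap("wrist","wd")
```

```text
41.5667 [0.5529 0.0448 0.1889] yaw 0.1136234605816208 0.024995976135174278 [ 0.005   0.4011 -2.4042] [0.0028 0.0991 0.0036]
```

View pics/wd.png

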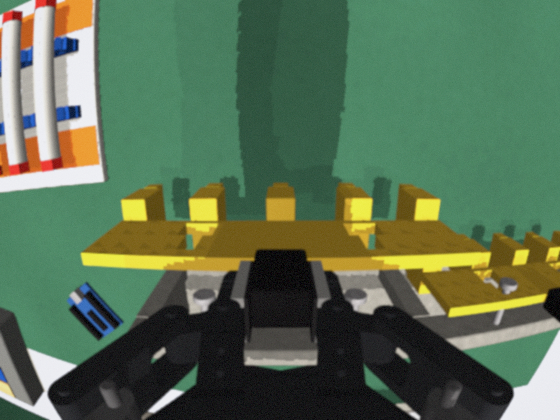

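The comb is free of the studs and level in the gripper. Next I carry it to the far stripe.

Call:
step_arm --targets "-1 -0.002 0 0.033 0 0 0;-1 -0.004 -0.02 0.066 0 0 0;-1 -0.007 -0.09 0.066 0 0 0.005;-1 -0.01 -0.16 0.066 0 0 0.01;-1 -0.014 -0.23 0.066 0 0 0.016;-1 -0.016 -0.3 0.066 0 0 0.022;-1 -0.018 -0.36 0.066 0 0 0.028;-1 -0.018 -0.36 0.066 0 0 0.028"

```text
clock: 42.28
eef_pos: [0.5453, -0.1407, 0.2218]
tool_rot: [-0.065, 0.998, -0.002, 0.0]
ft_force: [0.5, 0.3, -2.5]
grip_width: 0.0251
grasp_force: 59.8
```

Call:
step_arm --targets "-1 -0.002 -0.06 0 0 0 0.004;-1 -0.004 -0.12 0 0 0 0.008;-1 -0.006 -0.18 0 0 0 0.012;-1 -0.008 -0.24 0 0 0 0.015;-1 -0.01 -0.28 0 0 0 0.017;-1 -0.01 -0.302 0 0 0 0.017;-1 -0.01 -0.302 0 0 0 0.017;-1 -0.01 -0.302 0 0 0 0.017;-1 -0.01 -0.302 0 0 0 0.017"

```text
clock: 43.03
eef_pos: [0.5406, -0.2847, 0.2217]
tool_rot: [-0.075, 0.997, 0.0, -0.0]
ft_force: [-0.6, 0.3, -1.5]
grip_width: 0.0253
grasp_force: 60.3
```

```bash
cat > st.py <<'E'
from fit import *
o=bot.get_obs();q=o["tool_rot"];print(o["clock"],o["eef_pos"],"yaw",-2*np.arctan2(q[0],q[1]),q,o["grip_width"],o["ft_force"],o["ft_torque"])
E
python3 st.py
```

```text
43.0333 [ 0.5406 -0.2847  0.2217] yaw 0.15023088898708203 [-0.075   0.9972  0.0005 -0.0001] 0.02525457434767317 [-0.6015  0.2657 -1.5232] [-0.0009  0.0052 -0.0211]
```

Call:
step_arm --targets "-1 -0.003 -0.003 -0.04 0 0 0;-1 -0.003 -0.003 -0.08 0 0 0;-1 -0.003 -0.003 -0.12 0 0 0;-1 -0.003 -0.003 -0.14 0 0 0;-1 -0.003 -0.003 -0.155 0 0 0;-1 -0.003 -0.003 -0.162 0 0 0;-1 -0.003 -0.003 -0.162 0 0 0;-1 -0.003 -0.003 -0.162 0 0 0;-1 -0.003 -0.003 -0.162 0 0 0"

```text
clock: 43.78
eef_pos: [0.5398, -0.2879, 0.1422]
tool_rot: [-0.075, 0.997, -0.001, 0.001]
ft_force: [0.9, 0.0, -1.9]
grip_width: 0.0253
grasp_force: 60.2
```

```bash
python3 st.py
python3 - <<'E'
from fit import *
i,im=snap("wrist","we")
E
```

```text
43.7833 [ 0.5398 -0.2879  0.1422] yaw 0.14921555465650507 [-0.0745  0.9972 -0.0007  0.001 ] 0.025313473592881764 [ 0.9154  0.0037 -1.9228] [-0.0055 -0.0338 -0.0386]
```

View pics/we.png

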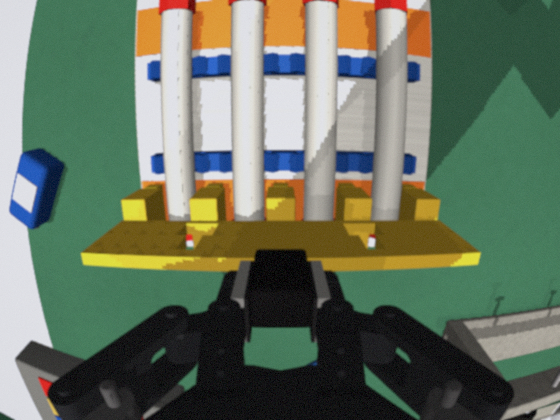

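The teeth straddle the tubes. The comb's middle tooth at column 280 is about 4 px, or 3 mm, left of the mid-gap at column 284, so I'll shift it and lower.

Call:
step_arm --targets "-1 -0.002 0.005 0 0 0 0;-1 -0.002 0.005 -0.005 0 0 0;-1 -0.002 0.005 -0.009 0 0 0;-1 -0.002 0.005 -0.013 0 0 0;-1 -0.002 0.005 -0.013 0 0 0;-1 -0.002 0.005 -0.013 0 0 0"

```text
clock: 44.33
eef_pos: [0.5379, -0.2851, 0.1341]
tool_rot: [-0.074, 0.997, 0.0, -0.0]
ft_force: [0.2, 0.1, -2.2]
grip_width: 0.0253
grasp_force: 60.3
```

Call:
step_arm --targets "-1 0.001 0 -0.002 0 0 0;-1 0.001 0 -0.003 0 0 0;-1 0.001 0 -0.003 0 0 0;-1 0.001 0 -0.003 0 0 0"

```text
clock: 44.67
eef_pos: [0.5383, -0.2851, 0.1341]
tool_rot: [-0.074, 0.997, -0.0, 0.0]
ft_force: [-2.9, 0.7, 4.4]
grip_width: 0.025
grasp_force: 61.3
```

Call:
step_arm --targets "0 0 0 0 0 0 0;0 0 0 0 0 0 0;0 0 0 0 0 0 0;0 0 0 0 0 0 0;0 0 0 0 0 0 0"

```text
clock: 45.08
eef_pos: [0.5385, -0.2851, 0.1327]
tool_rot: [-0.074, 0.997, 0.0, -0.0]
ft_force: [0.1, 0.2, 0.5]
grip_width: 0.0428
grasp_force: 0.0
```

Call:
step_arm --targets "0 0 0 0.03 0 0 0;0 0 0 0.08 0 0 0;0 0 0 0.15 0 0 0;0 0 0 0.22 0 0 0;0 0 0 0.27 0 0 0;0 0 0 0.27 0 0 0;0 0 0 0.27 0 0 0"

```text
clock: 45.67
eef_pos: [0.5395, -0.2856, 0.27]
tool_rot: [-0.074, 0.997, -0.001, 0.002]
ft_force: [-0.8, 0.9, -0.3]
grip_width: 0.0428
grasp_force: 0.0
```

```bash
python3 st.py
cat > cf.py <<'E'
from fit import *
import sys
def near(im,p,t=60):
    b=[x for x in blobs(im,"black",150) if np.linalg.norm(x[0]-p)<t]; return min(b,key=lambda x:np.linalg.norm(x[0]-p)) if b else None
def gripfit(i,im,x0,yaw,z):
    p=proj("wrist",i,x0)[0]; b=near(im,p)
    if b is None: return None
    c,s=np.cos(yaw),np.sin(yaw); Rz=np.array([[c,-s,0],[s,c,0],[0,0,1]])
    def f(t):
        h=cv2.convexHull(proj("wrist",i,B@Rz.T+[t[0],t[1],z]).astype(np.float32)); m=cv2.moments(h)
        return np.array([m["m10"],m["m01"]])/m["m00"]-b[0]
    return least_squares(f,x0[:2]).x,b[1]
E
python3 - <<'E'
from cf import *
i,im=snap("wrist","wf"); pickle.dump((i,im),open("wf.pkl","wb"))
print(gripfit(i,im,np.array([.539,-.2864,.143]),.149,.143))
V=[[.4741,-.3781,.149],[.4660,-.3247,.149],[.4580,-.2713,.149],[.45,-.2179,.149]]
[print("  ",r) for r in tubes("wrist",i,im,V,z=.041,tol=40)]
E
```

```text
45.6667 [ 0.5395 -0.2856  0.27  ] yaw 0.14908913267663423 [-0.0745  0.9972 -0.0013  0.0021] 0.04282341936233274 [-0.7742  0.8546 -0.3424] [-0.0153 -0.0257  0.0143]
(array([ 0.5378, -0.2857]), np.int32(992))
   None
   None
   None
   None
```

Call:
step_arm --targets "0.5 0.043 0.58 0.02 0 0 -0.022;0.5 0.043 0.58 0.02 0 0 -0.022;0.5 0.043 0.58 0.02 0 0 -0.022;0.5 0.043 0.58 0.02 0 0 -0.022;0.5 0.043 0.58 0.02 0 0 -0.022;0.5 0.043 0.58 0.02 0 0 -0.022;0.5 0.043 0.58 0.02 0 0 -0.022;0.5 0.043 0.58 0.02 0 0 -0.022"

```text
clock: 46.38
eef_pos: [0.5592, 0.0121, 0.2759]
tool_rot: [-0.07, 0.998, 0.002, -0.002]
ft_force: [0.5, -0.3, -0.5]
grip_width: 0.0641
grasp_force: 0.0
```

Call:
step_arm --targets "0.5 0.043 0.58 -0.03 0 0 -0.023;0.5 0.043 0.58 -0.03 0 0 -0.023;0.5 0.043 0.58 -0.03 0 0 -0.023;0.5 0.043 0.58 -0.03 0 0 -0.023;0.5 0.043 0.58 -0.03 0 0 -0.023;0.5 0.043 0.58 -0.03 0 0 -0.023;0.5 0.043 0.58 -0.03 0 0 -0.023;0.5 0.043 0.58 -0.03 0 0 -0.023;0.5 0.043 0.58 -0.03 0 0 -0.023;0.5 0.043 0.58 -0.03 0 0 -0.023"

```text
clock: 47.22
eef_pos: [0.5808, 0.2944, 0.2607]
tool_rot: [-0.057, 0.998, -0.001, -0.002]
ft_force: [-0.1, -0.7, 1.3]
grip_width: 0.0641
grasp_force: 0.0
```

Call:
step_arm --targets "0.5 0 0 0 0 0 0;0.5 0 0 0 0 0 0;0.5 0 0 0 0 0 0"

```text
clock: 47.47
eef_pos: [0.5818, 0.2933, 0.2633]
tool_rot: [-0.056, 0.998, 0.0, 0.0]
ft_force: [0.4, 0.4, 0.2]
grip_width: 0.0641
grasp_force: 0.0
```

```bash
python3 st.py
python3 - <<'E'
from cf import *
i,im=snap("wrist","wg")
print(gripfit(i,im,np.array([.582,.295,.170]),.114,.1695))
E
```

```text
47.4667 [0.5818 0.2933 0.2633] yaw 0.11143869617700927 [-0.0557  0.9984  0.0001  0.0003] 0.06412558734896762 [0.44   0.4296 0.2285] [-0.0668  0.0672 -0.0107]
(array([0.5826, 0.2946]), np.int32(1312))
```

Call:
step_arm --targets "0.5 0.001 0.002 -0.06 0 0 0.003;0.5 0.001 0.002 -0.12 0 0 0.003;0.5 0.001 0.002 -0.17 0 0 0.003;0.5 0.001 0.002 -0.2 0 0 0.003;0.5 0.001 0.002 -0.208 0 0 0.003;0.5 0.001 0.002 -0.208 0 0 0.003;0.5 0.001 0.002 -0.208 0 0 0.003"

```text
clock: 48.1
eef_pos: [0.5826, 0.2958, 0.1601]
tool_rot: [-0.058, 0.998, 0.0, 0.001]
ft_force: [-0.4, -0.2, 0.4]
grip_width: 0.0638
grasp_force: 0.0
```

Call:
step_arm --targets "-1 0 0 0 0 0 0;-1 0 0 0 0 0 0;-1 0 0 0 0 0 0;-1 0 0 0 0 0 0;-1 0 0 0 0 0 0;-1 0 0 0 0 0 0;-1 0 0 0 0 0 0"

```text
clock: 48.68
eef_pos: [0.5828, 0.2962, 0.1604]
tool_rot: [-0.058, 0.998, 0.0, 0.001]
ft_force: [0.0, -0.8, 5.5]
grip_width: 0.0251
grasp_force: 59.3
```

Call:
step_arm --targets "-1 0 0 0.01 0 0 0;-1 0 0 0.02 0 0 0;-1 0 0 0.03 0 0 0;-1 0 0 0.04 0 0 0;-1 0 0 0.05 0 0 0;-1 0 0 0.06 0 0 0;-1 0 0 0.06 0 0 0;-1 0 0 0.06 0 0 0;-1 0 0 0.06 0 0 0;-1 0 0 0.06 0 0 0"

```text
clock: 49.52
eef_pos: [0.5817, 0.2958, 0.1884]
tool_rot: [-0.058, 0.998, -0.0, -0.0]
ft_force: [0.4, 0.8, -2.9]
grip_width: 0.0253
grasp_force: 58.9
```

Call:
step_arm --targets "-1 -0.004 0 0 0 0 0;-1 -0.01 -0.001 0 0 0 0;-1 -0.016 -0.002 0 0 0 0;-1 -0.022 -0.003 0 0 0 0;-1 -0.028 -0.003 0 0 0 0;-1 -0.032 -0.004 0 0 0 0;-1 -0.032 -0.004 0 0 0 0"

```text
clock: 50.1
eef_pos: [0.5654, 0.2939, 0.189]
tool_rot: [-0.058, 0.998, -0.0, -0.0]
ft_force: [0.0, -0.4, -1.6]
grip_width: 0.0251
grasp_force: 58.9
```

Call:
step_arm --targets "-1 -0.006 -0.001 0 0 0 0;-1 -0.014 -0.002 0 0 0 0;-1 -0.022 -0.003 0 0 0 0;-1 -0.03 -0.003 0 0 0 0;-1 -0.038 -0.004 0 0 0 0;-1 -0.046 -0.005 0 0 0 0;-1 -0.056 -0.006 0 0 0 0;-1 -0.066 -0.008 0 0 0 0;-1 -0.08 -0.009 0 0 0 0;-1 -0.08 -0.009 0 0 0 0"

```text
clock: 50.93
eef_pos: [0.5244, 0.2893, 0.189]
tool_rot: [-0.058, 0.998, -0.0, -0.001]
ft_force: [-0.1, -0.2, -2.5]
grip_width: 0.0252
grasp_force: 59.0
```

```bash
python3 st.py
```

```text
50.9333 [0.5244 0.2893 0.189 ] yaw 0.1166446658421935 [-0.0583  0.9983 -0.0001 -0.0006] 0.025240987474811623 [-0.0873 -0.2142 -2.5278] [-0.0124  0.1127  0.0731]
```

Call:
step_arm --targets "-1 -0.03 -0.02 0.033 0 0 0;-1 -0.07 -0.06 0.066 0 0 0;-1 -0.11 -0.12 0.066 0 0 0;-1 -0.15 -0.18 0.066 0 0 0;-1 -0.19 -0.24 0.066 0 0 0.005;-1 -0.23 -0.3 0.066 0 0 0.01;-1 -0.26 -0.36 0.066 0 0 0.014;-1 -0.27 -0.4 0.066 0 0 0.014;-1 -0.27 -0.4 0.066 0 0 0.014"

```text
clock: 51.68
eef_pos: [0.389, 0.0864, 0.2223]
tool_rot: [-0.062, 0.998, -0.001, 0.0]
ft_force: [0.4, 0.1, -2.1]
grip_width: 0.025
grasp_force: 59.9
```

Call:
step_arm --targets "-1 0 -0.07 0 0 0 0.002;-1 0 -0.14 0 0 0 0.004;-1 0 -0.21 0 0 0 0.006;-1 0 -0.28 0 0 0 0.008;-1 0 -0.35 0 0 0 0.01;-1 0 -0.42 0 0 0 0.012;-1 0 -0.49 0 0 0 0.014;-1 0 -0.5 0 0 0 0.014;-1 0 -0.5 0 0 0 0.014"

```text
clock: 52.43
eef_pos: [0.3915, -0.1624, 0.2219]
tool_rot: [-0.067, 0.998, -0.0, 0.0]
ft_force: [-0.0, 1.2, -2.8]
grip_width: 0.0252
grasp_force: 60.9
```

Call:
step_arm --targets "-1 -0.002 -0.06 0 0 0 0.003;-1 -0.004 -0.12 0 0 0 0.006;-1 -0.006 -0.18 0 0 0 0.009;-1 -0.008 -0.24 0 0 0 0.012;-1 -0.009 -0.28 0 0 0 0.013;-1 -0.009 -0.297 0 0 0 0.013;-1 -0.009 -0.297 0 0 0 0.013;-1 -0.009 -0.297 0 0 0 0.013;-1 -0.009 -0.297 0 0 0 0.013"

```text
clock: 53.18
eef_pos: [0.3867, -0.3073, 0.2217]
tool_rot: [-0.075, 0.997, 0.001, -0.0]
ft_force: [0.4, -0.4, -1.6]
grip_width: 0.0254
grasp_force: 61.3
```

```bash
python3 st.py
```

```text
53.1833 [ 0.3867 -0.3073  0.2217] yaw 0.15009988289250362 [-0.075   0.9972  0.0006 -0.0001] 0.025352807834005498 [ 0.4255 -0.4202 -1.5672] [ 0.0125 -0.0137  0.016 ]
```

Call:
step_arm --targets "-1 -0.004 0 -0.04 0 0 0;-1 -0.004 0 -0.08 0 0 0;-1 -0.004 0 -0.12 0 0 0;-1 -0.004 0 -0.14 0 0 0;-1 -0.004 0 -0.155 0 0 0;-1 -0.004 0 -0.162 0 0 0;-1 -0.004 0 -0.162 0 0 0;-1 -0.004 0 -0.162 0 0 0;-1 -0.004 0 -0.162 0 0 0"

```text
clock: 53.93
eef_pos: [0.3852, -0.3095, 0.1419]
tool_rot: [-0.074, 0.997, -0.001, 0.001]
ft_force: [-0.8, -1.0, -2.5]
grip_width: 0.0254
grasp_force: 61.2
```

```bash
python3 st.py
python3 - <<'E'
from fit import *
i,im=snap("wrist","wh")
E
```

```text
53.9333 [ 0.3852 -0.3095  0.1419] yaw 0.14839485516416684 [-0.0741  0.9972 -0.0007  0.0008] 0.025417557810009497 [-0.7615 -1.0345 -2.4894] [-0.0139 -0.0066  0.0606]
```

View pics/wh.png

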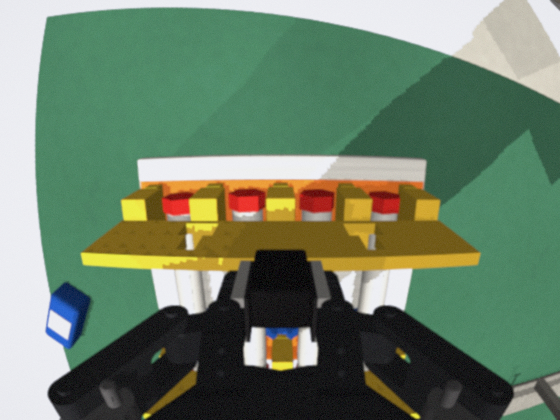

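The middle tooth at column 280 is within about 1 mm of the mid-gap at column 282, and the teeth straddle every tube. I'll lower it.

Call:
step_arm --targets "-1 0 0.002 0 0 0 0;-1 0 0.002 -0.005 0 0 0;-1 0 0.002 -0.009 0 0 0;-1 0 0.002 -0.013 0 0 0;-1 0 0.002 -0.015 0 0 0;-1 0 0.002 -0.016 0 0 0;-1 0 0.002 -0.016 0 0 0;-1 0 0.002 -0.016 0 0 0"

```text
clock: 54.65
eef_pos: [0.3846, -0.3082, 0.1341]
tool_rot: [-0.074, 0.997, -0.0, 0.0]
ft_force: [-1.7, 1.5, 7.3]
grip_width: 0.0253
grasp_force: 62.5
```

Seated. I'll release, rise clear and check numerically.

Call:
step_arm --targets "0 0 0 0 0 0 0;0 0 0 0 0 0 0;0 0 0 0 0 0 0;0 0 0 0 0 0 0;0 0 0 0 0 0 0"

```text
clock: 55.07
eef_pos: [0.3845, -0.3081, 0.1327]
tool_rot: [-0.074, 0.997, 0.0, -0.0]
ft_force: [-0.7, 1.1, 0.4]
grip_width: 0.0429
grasp_force: 0.0
```

Call:
step_arm --targets "0 0 0 0.03 0 0 0;0 0 0 0.08 0 0 0;0 0 0 0.15 0 0 0;0 0 0 0.22 0 0 0;0 0 0 0.29 0 0 0;0 0 0 0.36 0 0 0;0 0 0 0.36 0 0 0;0 0 0 0.36 0 0 0"

```text
clock: 55.73
eef_pos: [0.3856, -0.309, 0.3151]
tool_rot: [-0.074, 0.997, -0.002, 0.002]
ft_force: [-0.3, -0.4, -0.5]
grip_width: 0.0428
grasp_force: 0.0
```

```bash
python3 st.py
python3 - <<'E'
from cf import *
i,im=snap("wrist","wi")
print("near",gripfit(i,im,np.array([.385,-.309,.143]),.149,.143))
print("red",[(b[0].round(),b[1]) for b in blobs(im,"red",30)])
ti,tim=snap("top","top9")
print("topblack",[(b[0].round(1),b[1],onz("top",ti,b[0],.155)[0]) for b in blobs(tim,"black",8) if 320<b[0][0]<420 and 200<b[0][1]<300])
V=[[.4741,-.3781,.149],[.4660,-.3247,.149],[.4580,-.2713,.149],[.45,-.2179,.149]]
[print("  ",r) for r in tubes("top",ti,tim,V,z=.041,tol=8)]
si,sim=snap("scene","scene9"); print("scene",[(b[0].round(1),b[1],onz("scene",si,b[0],.143)[0]) for b in blobs(sim,"black",20) if 180<b[0][0]<320 and 120<b[0][1]<230])
print("pred",proj("scene",si,[[.5391,-.2864,.143],[.3849,-.3096,.143]]))
E
```

```text
55.7333 [ 0.3856 -0.309   0.3151] yaw 0.14827228565573822 [-0.0741  0.9972 -0.0019  0.0021] 0.04281886870444082 [-0.3416 -0.4233 -0.4665] [ 0.0076 -0.0576 -0.034 ]
near (array([ 0.3836, -0.3087]), np.int32(641))
red [(array([260., 164.]), np.int32(205)), (array([302., 164.]), np.int32(201)), (array([219., 166.]), np.int32(211)), (array([344., 165.]), np.int32(205)), (array([173., 394.]), np.int32(174))]
topblack [(array([406.9, 284.9]), np.int32(317), array([ 0.3634, -0.3748,  0.155 ])), (array([383. , 277.4]), np.int32(33), array([ 0.3851, -0.3076,  0.155 ]))]
   None
   None
   None
   None
scene [(array([258.7, 145.3]), np.int32(50), array([ 0.3847, -0.3094,  0.143 ])), (array([232.3, 163.9]), np.int32(66), array([ 0.5373, -0.2882,  0.143 ]))]
pred [[232.2876 164.297 ]
 [258.6542 145.3233]]
```

```bash
python3 -c "
from workcell import bot
print(bot.job_done())"
```

```text
the job is handed in; nothing more can be done
None
```

I handed the job in at about 56 s: all four tubes are level and centred in their Vs to about 3 mm, including one knocked about 12 mm and put back; both combs stand upright on their stripes to about 2 mm, and nothing touched the battery, circuit board or screwdriver.

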